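# Lift washed friction plates into the covered clean store

### The arm

A 7-joint arm with a two-finger parallel gripper is mounted at the origin on a cart in front of the work surface, level with it; the furniture and walls round the work are solid. World frame = base frame: x ahead of the robot, y to its left, z up, the work surface at z = 0. Lengths are in m, angles in degrees, forces in N, time in s.
With the tool pointing down it reaches from about 0.4 to 0.85 m from the base axis. Payload 6.9 kg.
Tool frame: the origin (TCP) lies at the very end of the fingers, on their centre line; the grasp point (between the pads) lies 19 mm behind it (arm.pinch_z is the distance from the TCP to the grasp point, in m); z points along the fingers, y is the line along which they close (so a half turn about z gives the same grasp; the last joint's range is limited). The gripper opens to 85 mm and grips with 20 to 120 N. Pads are 22 mm wide; open, the fingers measure 114 mm over their backs; the gripper's body (76 mm by 85 mm) begins 54 mm behind the grasp point. The pads swing forward as they close: fully open they stand 13 mm farther back than shut.
Start: joints at [74.055, 29.078, -13.613, 85.955, 7.202, 65.827, -8.869], TCP at [0.234, -0.58, 0.231] pointing down, gripper open.
Joint ranges: [-176.47, 176.47], [-13.61, 117.27], [-81.72, 77.17], [0.22, 143.17], [-87.28, 267.28], [10, 112.55], [-165.47, 165.47]. Speed limits (degrees/s): [136.94, 136.94, 180, 180, 180, 180, 180].

### API

Orientations are given as [roll, pitch, yaw] about the fixed x, y, z axes, in that order (R = Rz(yaw) Ry(pitch) Rx(roll)).
In Python, from plant import arm, viewer, finish_job, nets gives the robot as it stands. The module is installed in compiled form; this text tells all that it offers.
- The arm moves only by the shell command python3 -m crank 'ROWS' [OPENING] [FORCE]. ROWS is JSON, a list of rows, each an object of numbers: "dx", "dy", "dz": the shift along the tool's x, y, z each as a share of 0.15 m, from -1 to 1; "rx", "ry", "rz": the turn, a rotation vector about the tool's x, y, z each as a share of pi/2 rad, from -1 to 1. A call has 1 to 20 rows; each row is the pose to reach, as a shift and turn from the pose commanded when the call began, along the tool's axes at that moment; what a row does not reach only later rows make up. A row lasts 1/10 s, in which the tool goes at most 50 mm and 8.59 degrees, less where a joint would pass 70% of its speed; a pose out of reach is approached as far as the arm can. A call with a number of a shift or a turn outside -1 to 1 is refused whole. A call with a gripper value outside its range is refused whole. OPENING is the opening, from -1 (shut) to 1 (fully open), set as the call begins (- or left out, the last holds). The fingers move at their own pace and stop on an object; FORCE is the grip in N (left out, the last holds). Time passes only in rows, so rows that repeat a pose let the fingers close. It gives the time, the measured TCP pose, the force, the opening and the grip force at its end, in the units of the state.
- arm.get_obs(): the state, without advancing time (a new reading comes with each control period).
- viewer.camera(name): name is "scene" or "side" or "wrist"; returns (picture, depth): 384x512x3 uint8, blue, green, red; 384x512 float32, m along the optical axis (not along the pixel's ray), 0 where there is no reading.
- viewer.get_calibration(name): a dict with "K" (3x3 intrinsics, pixels), "dist" ([k1, k2, p1, p2, k3] as OpenCV has them; the pictures are not rectified), "rvec" (rotation vector, rad) and "tvec" (3), from world to camera coordinates, as OpenCV has them. Camera axes: x right, y down, z forward; pixel columns grow to the right and rows downward; lengths in m; the calibration is good to about 2 mm. A picture is of the moment at which its call begins: read the wrist's pose just before it. get_calibration takes no time and is no camera call; for the wrist camera it gives the pose at the moment of the call.
- finish_job(): hands the job in; it is judged then, once.
Trained networks look in the newest picture that a camera, given by its name, has taken for a name from the list of things; names that differ only in an ending like _2 or _b are one class to them, and where a whole thing is asked for, a point or a joint stands for the part that bears it (a point fixed in the world has none). Each returns a list of dicts, best first, with "conf" (0 to 1); they miss things now and then, are a little off and sometimes report something else, mostly with a low value. They report only what shows in the picture. A call takes as long as a camera call.
- nets.outline_of(camera, label): "region" (384x512 bool, what is visible of it) and "box" ([left, top, width, height] in pixels, round what is visible of it).
The state is a dict: "t": time; "joints": joint angles; "qd": joint speeds; "effort": joint torques, N m; "tcp_pos": TCP position; "eef_rot": TCP orientation; "ft_force": force on the tool from outside, world axes, zero at the start; "moment": the same for the moment, N m; "width": opening from 0.0 (shut) to 1.0 (fully open); "finger_force": force on a finger pad.
Only numpy, scipy, OpenCV 4.12 (cv2) and the standard library are available. Lean on these libraries where they do the work, as an engineer would, in place of code of your own. Each camera call takes 0.05 s, during which the arm holds its last target. There are 200 camera calls.

### The job

The friction plates on the drip rack are washed and their linings must not be touched by the fingers. Fold the clean store's bifold cover fully back so its two panels stand against each other, carry every plate over with the flat lifter and leave each lying flat in the middle of a lane of its own in the store. Then stand the lifter back on its rubber pad and close the cover fully, without disturbing the other things on the bench.

Things in the scene. Friction and masses are not known exactly. Their poses are not given: they have to be found in the camera images.
- drip_rack: Fixed steel drip rack, no cover, 94 x 232 mm, where the washed plates lie. Origin: centre of its underside, on the bench; x to its rear (away from the robot), y to its left. Three lanes along x at y = -74, 0, +74 mm, front (-x) and rear open, 24 mm walls at the sides.
- rack_lane (a point): Middle of the rack's middle lane at rib-top height. In rack and store alike a lane is two white ribs, 5 mm wide, inner faces 44 mm apart, from x = -44 to +40 mm, from the floor (4 mm above the bench) up to 18 mm; rear ends (x = 36 to 40) turn up to 28 mm as stops. Plates lie across the rib tops; the blade goes between the ribs below them.
- store: Fixed clean store: grey floor from x = -62 to +98 mm, 256 mm wide. Origin: centre line, on the bench; x to its rear, y to its left. Three lanes just like the rack's (y = -74, 0, +74 mm, rib tops at 18 mm, floor 4 mm, same rib ends, open front). Aluminium side rails at y = +-125 mm (inner faces +-122), 62 mm high; rear wall at x = 95 mm, 50 mm high.
- store_lane0 (a point): Middle of the store's right lane (store y = -74 mm, x = -2 mm), at rib-top height (18 mm)
- store_lane1 (a point): Middle of the store's middle lane, at the height of the rib tops
- store_lane2 (a point): Middle of the store's left lane (y = +74 mm), at the height of the rib tops
- cover (a joint): Bifold cover, rad: 0 closed (a low ridge roof), 1.08 fully folded back (end stop). Two clear panels, 78 mm deep, 236 wide. Both lean a = 0.45 + joint from level, rising to the ridge where they are hinged together. Pushed rearward by the handle (2 to 4 N) the ridge rises until both stand against each other at the rear, ridge 134 mm high. Stays folded when let go, falls shut from half way.
- cover_hinge (a point): Middle of the hinge line (along store y) of the cover's rear panel, at store x = 90 mm, z = 55 mm, fixed. The front edge of the front panel runs in the side rails, always 55 mm above the bench, at store x = 90 - 157 cos(a) mm, where a = 0.45 + joint.
- cover_handle (a point): Grip point of the black tab on the front panel: 12 mm thick (store y), 20 long, 30 high over the panel; the point is 24 mm over the panel, 22 mm back from its front edge. It tilts with the panel: store x = 90 - 135 cos(a) - 24 sin(a), z = 55 + 22 sin(a) + 24 cos(a) mm. Pinched lightly (about 7 N) across its thickness from above it turns between the fingers.
- plate_a: Friction plate: flat disc 66 mm in diameter, 5 mm thick, about 90 g, dark lining, brass hub. Origin: centre of its underside. Lies across the two ribs of a lane of the drip rack, overhanging them. Never touch it with the fingers. May be absent.
- plate_b: Friction plate, the same as plate_a. May be absent.
- plate_c: Friction plate, the same as plate_a. May be absent.
- lifter: Flat lifter (trowel-like spatula), about 130 g, most of it in the blade: steel blade x = -35 to +35 mm, 34 wide, 4 thick; riser 26 mm wide at its heel (x = -35 to -32); wooden handle over the blade, so a load hangs below the hand. A plate slid up to the riser lies centred on the blade. Origin: centre of the blade's underside; x from heel to free edge, z up. Stands by itself.
- lifter_grip (a point): Where to hold the lifter: middle of the wooden handle, 78 mm above the blade's underside and 5 mm to the heel from its origin. The handle is 22 mm wide (y) and 22 mm high (z = 67 to 89 mm), from x = -35 to +20 mm. Hold it firmly (about 45 N).
- tool_pad: Fixed black rubber pad, 90 x 76 mm, 3 mm thick, at the back of the bench, where the lifter stands. Origin: centre of its underside.
- oil_can: Bystander: squeeze oil bottle with red spout, 47 mm wide, 140 mm high, origin under its centre. Leave alone.
- caliper: Bystander: vernier caliper, 190 mm long, lying flat. Leave alone.
- tin_cup: Bystander: small turned cup, 56 mm wide, 35 mm high. Leave alone.
- guide_pin: Bystander: stepped metal pin standing, 38 mm wide, 58 mm high. Leave alone.
- hex_key: Bystander: hex key lying flat, 89 mm long, 8 mm high. Leave alone.
- spring_a: Bystander: green damper spring, 22 mm wide, 26 mm high. Leave alone.
- spring_b: Bystander: green damper spring like spring_a. Leave alone.

How it is judged:
By the outcome, as a careful person would: the job done as asked, in the order asked, and still so for the second after the job is handed in, with the robot touching nothing.
Of plate_a, plate_b, plate_c only 2 to 3 are there at a start; the rules pass over those that are not, and their reading is None.
At some moment in a run one of lifter may be knocked a few centimetres aside while the robot is not near it.
It also fails if it takes over 210 s, if anything falls off the work surface, if the arm or the gripper's body presses on something with over 40 N, if the wrist force passes 120 N, or if a joint passes its speed limit or range.

## Working session

There is one attempt and no reset: what is moved stays moved. The work goes in short steps, Python scripts to look and compute and a shell command to move; the robot and the scene stay as the last step left them, time stands still between calls to the robot, and variables do not carry over. Pictures are saved under pics/ and viewed, at most 14 in all, crops included, and the job is handed in when it is done.

```bash
mkdir -p pics
cat > h.py <<'E'
import numpy as np, cv2
from plant import arm, viewer, nets
from scipy.spatial.transform import Rotation as R
def cal(n):
    c=viewer.get_calibration(n); return np.array(c['K']),np.array(c['dist']),cv2.Rodrigues(np.array(c['rvec']))[0],np.array(c['tvec']).ravel()
def cloud(n,d,c=None):
    K,D,Rm,t=c or cal(n)
    h,w=d.shape; u,v=np.meshgrid(np.arange(w),np.arange(h))
    p=cv2.undistortPoints(np.stack([u,v],-1).reshape(-1,1,2).astype(np.float64),K,D).reshape(h,w,2)
    P=np.dstack([p*d[...,None],d]); return (P-t)@Rm
def proj(n,X):
    K,D,Rm,t=cal(n); return cv2.projectPoints(np.asarray(X,float).reshape(-1,1,3),cv2.Rodrigues(Rm)[0],t,K,D)[0].reshape(-1,2)
def state():
    o=arm.get_obs(); return {k:np.round(o[k],4) for k in('t','joints','tcp_pos','eef_rot','ft_force','width','finger_force')}
E
python3 - <<'E'
from h import *
print(state())
ims=[]
for n in('scene','side','wrist'):
    im,d=viewer.camera(n); ims.append(im); cv2.imwrite(f'pics/{n}0.png',im); np.save(n+'0.npy',d)
    K,D,Rm,t=cal(n); print(n,'cam at',-Rm.T@t,'fwd',Rm[2])
    W=cloud(n,d)
    for l in('plate_a','lifter','drip_rack','store','cover','cover_handle','tool_pad','oil_can','caliper','tin_cup','guide_pin','hex_key','spring_a'):
        for r in nets.outline_of(n,l)[:4]:
            m=r['region']&(d>0)
            if r['conf']>.3 and m.sum(): 
                q=W[m]; print(n,l,round(r['conf'],2),r['box'],'med',np.median(q,0).round(3),'lo',np.percentile(q,2,0).round(3),'hi',np.percentile(q,98,0).round(3))
E
```

```text
{'t': np.float64(0.0), 'joints': array([ 74.0539,  29.1258, -13.6071,  86.0103,   7.2026,  65.8262,
        -8.8682]), 'tcp_pos': array([ 0.2338, -0.5791,  0.2304]), 'eef_rot': array([-1.798966e+02,  3.400000e-03,  2.199160e+01]), 'ft_force': array([ 0.4439, -0.1335, -0.6323]), 'width': np.float64(1.0005), 'finger_force': np.float64(0.0)}
scene cam at [0.04556943 0.672568   0.78412591] fwd [ 0.44182628 -0.62258385 -0.64589387]
scene plate_a 0.69 [302.2, 173.0, 18.1, 12.0] med [ 0.459 -0.215  0.024] lo [ 0.43  -0.247  0.013] hi [ 0.487 -0.189  0.028]
scene plate_a 0.63 [294.1, 182.5, 19.3, 16.5] med [ 0.453 -0.143  0.024] lo [ 0.425 -0.197  0.006] hi [ 0.485 -0.114  0.027]
scene plate_a 0.59 [279.7, 197.5, 22.9, 16.8] med [ 0.448 -0.067  0.024] lo [ 0.421 -0.097  0.021] hi [ 0.478 -0.04   0.027]
scene lifter 0.74 [170.7, 216.9, 23.5, 35.1] med [0.613 0.221 0.061] lo [0.586 0.204 0.005] hi [0.652 0.234 0.095]
scene drip_rack 0.82 [268.2, 168.5, 62.0, 53.1] med [ 0.437 -0.122  0.01 ] lo [ 0.41  -0.261  0.001] hi [ 0.504 -0.031  0.025]
scene store 0.9 [168.8, 212.0, 107.9, 97.3] med [0.4
[... 2575 characters left out ...]
de tin_cup 0.68 [251.9, 211.6, 80.8, 28.5] med [ 0.427 -0.166  0.005] lo [ 0.407 -0.263 -0.001] hi [ 0.5   -0.035  0.023]
side guide_pin 0.54 [129.1, 191.2, 16.8, 17.9] med [0.358 0.368 0.018] lo [ 0.346  0.355 -0.003] hi [0.413 0.397 0.057]
side hex_key 0.66 [236.6, 222.4, 8.6, 6.0] med [ 0.383 -0.009  0.006] lo [ 0.372 -0.016 -0.001] hi [0.404 0.018 0.011]
side spring_a 0.64 [354.2, 249.2, 6.2, 9.2] med [ 0.372 -0.372  0.017] lo [ 0.364 -0.382  0.   ] hi [ 0.39  -0.362  0.027]
wrist cam at [ 0.29464059 -0.55496977  0.37343413] fwd [-0.2435965  -0.09930698 -0.96477918]
wrist spring_a 0.46 [133.4, 0.0, 17.4, 10.1] med [ 0.369 -0.378  0.009] lo [ 0.366 -0.383  0.   ] hi [ 0.375 -0.371  0.02 ]
```

View pics/scene0.png

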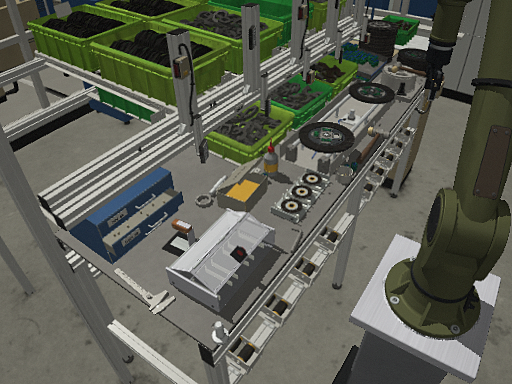

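View pics/side0.png

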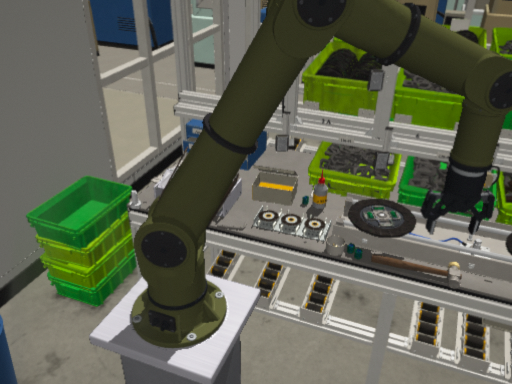

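```bash
python3 -m crank '[{"dz":-0.6},{"dz":-0.67},{"dx":0.94,"dy":-0.91,"dz":-0.67,"rz":-0.9},{"dx":0.94,"dy":-0.91,"dz":-0.67,"rz":-0.9},{"dx":0.94,"dy":-0.91,"dz":-0.67,"rz":-0.9},{"dx":0.94,"dy":-0.91,"dz":-0.67,"rz":-0.9},{"dx":0.94,"dy":-0.91,"dz":-0.67,"rz":-0.9},{"dx":0.94,"dy":-0.91,"dz":-0.67,"rz":-0.9},{"dx":0.94,"dy":-0.91,"dz":-0.67,"rz":-0.9},{"dx":0.94,"dy":-0.91,"dz":-0.67,"rz":-0.9},{"dx":0.94,"dy":-0.91,"dz":-0.67,"rz":-0.9},{"dx":0.94,"dy":-0.91,"dz":-0.67,"rz":-0.9},{"dx":0.94,"dy":-0.91,"dz":-0.67,"rz":-0.9},{"dx":0.94,"dy":-0.91,"dz":-0.67,"rz":-0.9}]' 
python3 -m crank '[{"dx":0.82,"dy":0.87,"rz":-0.9},{"dx":0.82,"dy":0.87,"rz":-0.9},{"dx":0.82,"dy":0.87,"rz":-0.9},{"dx":0.82,"dy":0.87,"rz":-0.9},{"dx":0.82,"dy":0.87,"rz":-0.9},{"dx":0.82,"dy":0.87,"rz":-0.9},{"dx":0.82,"dy":0.87,"rz":-0.9},{"dx":0.82,"dy":0.87,"rz":-0.9},{"dx":0.82,"dy":0.87,"rz":-0.9},{"dx":0.82,"dy":0.87,"rz":-0.9},{"dx":0.82,"dy":0.87,"rz":-0.9}]'
python3 -c "from h import *;print(state())"
```

```text
{'t': np.float64(2.1), 'joints': array([ 74.0551,  29.0794, -13.6157,  85.9556,   7.2028,  65.8273,
        -8.8698]), 'tcp_pos': array([ 0.234 , -0.5795,  0.2313]), 'eef_rot': array([-1.799961e+02, -1.100000e-03,  2.199010e+01]), 'ft_force': array([-0.0942, -0.2874,  0.5114]), 'width': np.float64(0.9985), 'finger_force': np.float64(0.0)}schema error: expected keys dx, dy, dz, rx, ry, rz
schema error: expected keys dx, dy, dz, rx, ry, rz
```

```bash
python3 -m crank '[{"dx":0,"dy":0,"dz":-0.67,"rx":0,"ry":0,"rz":0},{"dx":0,"dy":0,"dz":-0.67,"rx":0,"ry":0,"rz":0},{"dx":0.94,"dy":-0.91,"dz":-0.67,"rx":0,"ry":0,"rz":-0.9},{"dx":0.94,"dy":-0.91,"dz":-0.67,"rx":0,"ry":0,"rz":-0.9},{"dx":0.94,"dy":-0.91,"dz":-0.67,"rx":0,"ry":0,"rz":-0.9},{"dx":0.94,"dy":-0.91,"dz":-0.67,"rx":0,"ry":0,"rz":-0.9},{"dx":0.94,"dy":-0.91,"dz":-0.67,"rx":0,"ry":0,"rz":-0.9},{"dx":0.94,"dy":-0.91,"dz":-0.67,"rx":0,"ry":0,"rz":-0.9},{"dx":0.94,"dy":-0.91,"dz":-0.67,"rx":0,"ry":0,"rz":-0.9},{"dx":0.94,"dy":-0.91,"dz":-0.67,"rx":0,"ry":0,"rz":-0.9},{"dx":0.94,"dy":-0.91,"dz":-0.67,"rx":0,"ry":0,"rz":-0.9},{"dx":0.94,"dy":-0.91,"dz":-0.67,"rx":0,"ry":0,"rz":-0.9},{"dx":0.94,"dy":-0.91,"dz":-0.67,"rx":0,"ry":0,"rz":-0.9}]' 
python3 -m crank '[{"dx":0.82,"dy":0.87,"dz":0,"rx":0,"ry":0,"rz":-0.9},{"dx":0.82,"dy":0.87,"dz":0,"rx":0,"ry":0,"rz":-0.9},{"dx":0.82,"dy":0.87,"dz":0,"rx":0,"ry":0,"rz":-0.9},{"dx":0.82,"dy":0.87,"dz":0,"rx":0,"ry":0,"rz":-0.9},{"dx":0.82,"dy":0.87,"dz":0,"rx":0,"ry":0,"rz":-0.9},{"dx":0.82,"dy":0.87,"dz":0,"rx":0,"ry":0,"rz":-0.9},{"dx":0.82,"dy":0.87,"dz":0,"rx":0,"ry":0,"rz":-0.9},{"dx":0.82,"dy":0.87,"dz":0,"rx":0,"ry":0,"rz":-0.9},{"dx":0.82,"dy":0.87,"dz":0,"rx":0,"ry":0,"rz":-0.9},{"dx":0.82,"dy":0.87,"dz":0,"rx":0,"ry":0,"rz":-0.9},{"dx":0.82,"dy":0.87,"dz":0,"rx":0,"ry":0,"rz":-0.9}]'
python3 -c "from h import *;print(state())"
```

```text
t: 3.4
tcp_pos: [0.3135, -0.4002, 0.3318]
eef_rot: [180.0, 0.0, 103.0]
ft_force: [-0.4, 0.5, 0.4]
width: 0.999
finger_force: 0.0
t: 4.5
tcp_pos: [0.4131, -0.2511, 0.3318]
eef_rot: [180.0, -0.0, -176.1]
ft_force: [-0.3, -0.7, 0.3]
width: 1.004
finger_force: 0.0
{'t': np.float64(4.5), 'joints': array([ 69.4398,  17.417 , -55.8652,  95.6631,  14.867 ,  74.8561,
       104.7708]), 'tcp_pos': array([ 0.4131, -0.2511,  0.3318]), 'eef_rot': array([ 1.799938e+02, -1.700000e-03, -1.760952e+02]), 'ft_force': array([-0.254 , -0.6665,  0.272 ]), 'width': np.float64(1.0044), 'finger_force': np.float64(0.0)}
```

```bash
cat > look.py <<'E'
import sys; from h import *
tag=sys.argv[1]; print(state())
c=cal('wrist'); im,d=viewer.camera('wrist'); cv2.imwrite(f'pics/{tag}.png',im); W=cloud('wrist',d,c); np.savez(tag+'.npz',d=d,W=W,im=im)
for l in sys.argv[2:]:
    for r in nets.outline_of('wrist',l)[:4]:
        m=r['region']&(d>0)
        if r['conf']>.3 and m.sum():
            q=W[m]; print(l,round(r['conf'],2),r['box'],'med',np.median(q,0).round(3),'lo',np.percentile(q,2,0).round(3),'hi',np.percentile(q,98,0).round(3))
E
python3 -m crank '[{"dx":0.2,"dy":0.7,"dz":0,"rx":0,"ry":0,"rz":0},{"dx":0.2,"dy":0.7,"dz":0,"rx":0,"ry":0,"rz":0},{"dx":0.2,"dy":0.7,"dz":0,"rx":0,"ry":0,"rz":0},{"dx":0.2,"dy":0.7,"dz":0,"rx":0,"ry":0,"rz":0}]'
python3 look.py w1 plate_a drip_rack
python3 -m crank '[{"dx":-0.2,"dy":1,"dz":0,"rx":0,"ry":0,"rz":0},{"dx":-0.2,"dy":1,"dz":0,"rx":0,"ry":0,"rz":0},{"dx":-0.2,"dy":1,"dz":0,"rx":0,"ry":0,"rz":0},{"dx":-0.2,"dy":1,"dz":0,"rx":0,"ry":0,"rz":0}]'
python3 -m crank '[{"dx":0,"dy":1,"dz":0,"rx":0,"ry":0,"rz":0},{"dx":0,"dy":1,"dz":0,"rx":0,"ry":0,"rz":0},{"dx":0,"dy":1,"dz":0,"rx":0,"ry":0,"rz":0},{"dx":0,"dy":1,"dz":0,"rx":0,"ry":0,"rz":0}]'
python3 look.py w2 store cover_handle lifter tool_pad
python3 -c "
import cv2,numpy as np
cv2.imwrite('pics/w12.png',cv2.resize(np.hstack([cv2.imread('pics/w1.png'),cv2.imread('pics/w2.png')]),(800,300)))"
```

```text
t: 4.9
tcp_pos: [0.3757, -0.147, 0.3324]
eef_rot: [-179.8, 0.0, -176.0]
ft_force: [0.7, -0.9, -0.2]
width: 0.999
finger_force: 0.0
{'t': np.float64(4.9), 'joints': array([ 70.0821,   7.6863, -59.6258, 104.9997,   7.1576,  71.1829,
       102.3259]), 'tcp_pos': array([ 0.3757, -0.147 ,  0.3324]), 'eef_rot': array([-1.798450e+02,  1.160000e-02, -1.760428e+02]), 'ft_force': array([ 0.725 , -0.9028, -0.1859]), 'width': np.float64(0.9987), 'finger_force': np.float64(0.0)}
plate_a 0.68 [274.3, 183.4, 42.0, 34.6] med [ 0.448 -0.071  0.023] lo [ 0.419 -0.1    0.018] hi [ 0.479 -0.041  0.025]
plate_a 0.63 [235.6, 182.2, 42.2, 37.0] med [ 0.454 -0.144  0.023] lo [ 0.425 -0.173  0.004] hi [ 0.486 -0.115  0.025]
plate_a 0.58 [193.5, 184.3, 37.9, 33.4] med [ 0.459 -0.218  0.023] lo [ 0.43  -0.249  0.02 ] hi [ 0.489 -0.189  0.025]
drip_rack 0.86 [185.1, 173.4, 136.0, 53.3] med [ 0.441 -0.159  0.004] lo [ 0.41  -0.261  0.   ] hi [ 0.506 -0.033  0.024]
drip_rack 0.37 [364.9, 186.5, 145.8, 96.0] med [0.467 0.18  0.069] lo [0.413 0.072 0.002] hi [0.556 0.32  0.09 ]
t: 5.45
tcp_pos: [0.3964, 0.009, 0.3
[... 639 characters left out ...]
0.005] hi [0.651 0.227 0.094]
store 0.64 [194.1, 166.9, 158.8, 100.9] med [0.467 0.195 0.07 ] lo [0.413 0.078 0.002] hi [0.562 0.321 0.091]
cover_handle 0.61 [195.3, 180.8, 158.6, 57.6] med [0.457 0.197 0.074] lo [0.422 0.085 0.057] hi [0.491 0.316 0.09 ]
lifter 0.86 [263.7, 265.3, 23.3, 41.8] med [0.589 0.213 0.075] lo [0.584 0.202 0.005] hi [0.649 0.227 0.094]
lifter 0.52 [363.6, 146.8, 30.8, 19.3] med [0.362 0.367 0.013] lo [0.346 0.355 0.002] hi [0.381 0.385 0.058]
lifter 0.48 [6.0, 238.5, 72.1, 58.8] med [ 0.595 -0.185  0.065] lo [ 0.581 -0.206  0.006] hi [ 0.615 -0.172  0.128]
tool_pad 0.88 [249.9, 264.0, 41.6, 34.4] med [0.629 0.205 0.002] lo [0.584 0.181 0.   ] hi [0.67  0.258 0.065]
```

View pics/w12.png

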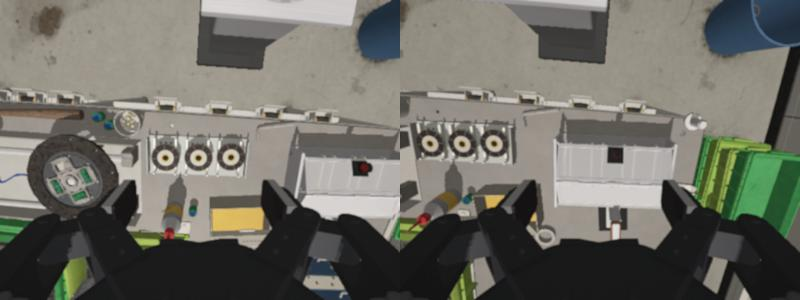

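Run:
```python
from h import *
def rect(q):
    (c,s,a)=cv2.minAreaRect((q[:,:2]*1000).astype(np.float32)); return np.round(c,1),np.round(s,1),round(a,2)
for f,bx in(('w1',(.39,.53,-.29,-.01)),('w2',(.38,.60,.04,.36))):
    z=np.load(f+'.npz'); W=z['W'];d=z['d']
    m=(d>0)&(W[...,0]>bx[0])&(W[...,0]<bx[1])&(W[...,1]>bx[2])&(W[...,1]<bx[3])
    for lo,hi in((.002,.03),(.012,.03),(.021,.03),(.054,.068),(.084,.1),(.097,.12)):
        mm=(m&(W[...,2]>lo)&(W[...,2]<hi)).astype(np.uint8)
        n,l,st,_=cv2.connectedComponentsWithStats(mm)
        for i in range(1,n):
            if st[i,4]>60:
                q=W[l==i]; print(f,lo,hi,st[i,4],rect(q),q.mean(0).round(4))
# rails: y profile near z 62 top, per x slice ; rail lines
z=np.load('w2.npz');W=z['W'];d=z['d']
for x0 in(.43,.45,.47,.49,.51,.53):
    m=(d>0)&(abs(W[...,0]-x0)<.004)&(W[...,1]>.04)&(W[...,1]<.36)&(W[...,2]>.05)&(W[...,2]<.12)
    q=W[m]; print(x0,'y range',q[:,1].min().round(4),q[:,1].max().round(4),'z med at edges',np.median(q[q[:,1]<q[:,1].min()+.006,2]).round(3),np.median(q[q[:,1]>q[:,1].max()-.006,2]).round(3))
```

```text
w1 0.002 0.03 6242 (array([ 457.3, -148.4]), array([ 94.2, 241. ]), 1.69) [ 0.4528 -0.1477  0.015 ]
w1 0.002 0.03 303 (array([ 477.2, -285.5]), array([  9.2, 103.3]), 89.74) [ 0.4702 -0.2853  0.0083]
w1 0.012 0.03 145 (array([ 460.2, -262.9]), array([86.6,  6.2]), 2.09) [ 0.4587 -0.2612  0.0209]
w1 0.012 0.03 1167 (array([ 457.1, -218.8]), array([83.6, 64.7]), 1.84) [ 0.4582 -0.2196  0.0223]
w1 0.012 0.03 1148 (array([ 454.9, -143.6]), array([83.3, 64.7]), 1.9) [ 0.4543 -0.145   0.0223]
w1 0.012 0.03 1316 (array([453. , -66.2]), array([73.5, 86.9]), 89.01) [ 0.4491 -0.0669  0.022 ]
w1 0.012 0.03 64 (array([ 458., -287.]), array([37.4,  3. ]), 4.44) [ 0.4569 -0.2871  0.0211]
w1 0.021 0.03 87 (array([ 460.4, -261.9]), array([86.2,  3.6]), 1.69) [ 0.4592 -0.2614  0.0236]
w1 0.021 0.03 990 (array([448.2, -69.7]), array([65. , 64.4]), 14.22) [ 0.4478 -0.0698  0.0229]
w1 0.021 0.03 91 (array([453.8, -32.7]), array([86.6,  3.5]), 1.88) [ 0.4537 -0.0329  0.0233]
w1 0.021 0.03 990 (array([ 460.2, -219.1]), array([64.3, 64.6]), 36.24) [ 0.4596 -0.2191  0.023 ]
w1 0.021 0.03 991 (array([ 455. ,
[... 340 characters left out ...]
1943 0.062 ]
w2 0.054 0.068 70 (array([585.2, 214.7]), array([ 3. , 25.7]), 5.83) [0.5852 0.2144 0.0611]
w2 0.084 0.1 113 (array([431. , 199.5]), array([20.3, 12.1]), 4.18) [0.4303 0.1995 0.0906]
w2 0.084 0.1 2085 (array([492. , 194.7]), array([ 31.7, 222.5]), 2.37) [0.4912 0.1898 0.0876]
w2 0.084 0.1 127 (array([592.6, 215. ]), array([15.8, 20.5]), 4.5) [0.5912 0.2151 0.0906]
0.43 y range 0.0723 0.3278 z med at edges 0.061 0.061
0.45 y range 0.0728 0.3286 z med at edges 0.061 0.062
0.47 y range 0.0734 0.3301 z med at edges 0.062 0.061
0.49 y range 0.0736 0.2976 z med at edges 0.062 0.091
0.51 y range 0.076 0.3029 z med at edges 0.062 0.08
0.53 y range 0.0765 0.3084 z med at edges 0.062 0.07
```

```bash
python3 -c "
import cv2
im=cv2.imread('pics/w2.png'); cv2.imwrite('pics/w2c.png',cv2.resize(im[130:320,180:370],(760,760))[:600])"
```

```text
(no output)
```

View pics/w2c.png

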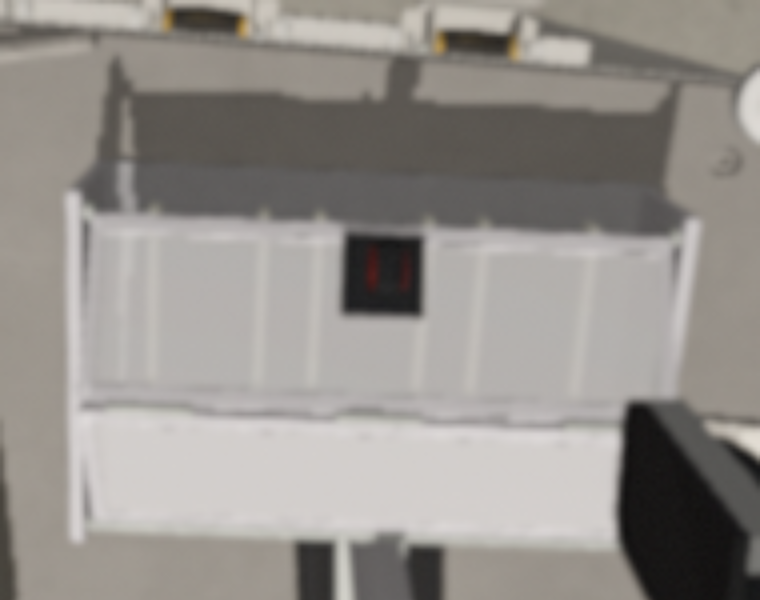

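```bash
python3 -m crank '[{"dx":-0.334,"dy":0.237,"dz":0.2,"rx":0,"ry":0,"rz":0.027},{"dx":-0.334,"dy":0.237,"dz":0.5,"rx":0,"ry":0,"rz":0.027},{"dx":-0.334,"dy":0.237,"dz":0.8,"rx":0,"ry":0,"rz":0.027},{"dx":-0.334,"dy":0.237,"dz":0.93,"rx":0,"ry":0,"rz":0.027},{"dx":-0.334,"dy":0.237,"dz":0.93,"rx":0,"ry":0,"rz":0.027},{"dx":-0.334,"dy":0.237,"dz":0.93,"rx":0,"ry":0,"rz":0.027}]' -0.2 30
python3 look.py w3 cover_handle
python3 - <<'E'
from h import *
z=np.load('w3.npz');W=z['W'];d=z['d']
m=(d>0)&(abs(W[...,0]-.431)<.03)&(abs(W[...,1]-.2)<.03)&(W[...,2]>.083)&(W[...,2]<.11)
q=W[m&(W[...,0]<.45)];print(len(q),cv2.minAreaRect((q[:,:2]*1000).astype(np.float32)),q.mean(0),q[:,2].max())
z=np.load('w1.npz');W=z['W'];d=z['d']
m=(d>0)&(W[...,0]>.405)&(W[...,0]<.422)&(W[...,2]>.013)&(W[...,2]<.021)&(W[...,1]>-.28)&(W[...,1]<-.01)
n,l,st,_=cv2.connectedComponentsWithStats(m.astype(np.uint8))
for i in range(1,n):
    q=W[l==i];print(st[i,4],q.mean(0).round(4),q[:,1].min().round(4),q[:,1].max().round(4),q[:,0].min().round(4))
E
```

```text
t: 6.7
tcp_pos: [0.4334, 0.1909, 0.1928]
eef_rot: [180.0, -0.0, -178.6]
ft_force: [0.1, -0.1, 0.4]
width: 0.397
finger_force: 0.0
{'t': np.float64(6.7), 'joints': array([ 14.7591,  26.5952, -60.255 , 110.9681,  27.2099,  58.164 ,
        33.5682]), 'tcp_pos': array([0.4334, 0.1909, 0.1928]), 'eef_rot': array([ 1.799871e+02, -7.400000e-03, -1.785986e+02]), 'ft_force': array([ 0.1073, -0.139 ,  0.4135]), 'width': np.float64(0.3968), 'finger_force': np.float64(0.0)}
cover_handle 0.94 [149.7, 164.6, 232.3, 78.7] med [0.455 0.201 0.073] lo [0.422 0.087 0.057] hi [0.489 0.316 0.09 ]
285 ((432.05328369140625, 200.0622100830078), (21.93076515197754, 12.473697662353516), 1.4989689588546753) [0.43043704 0.19981534 0.0908513 ] 0.09580204760663862
4 [ 0.4185 -0.2618  0.0166] -0.2628 -0.2615 0.4168
11 [ 0.4189 -0.2469  0.0173] -0.2488 -0.2453 0.4163
14 [ 0.4181 -0.1974  0.0173] -0.1993 -0.1956 0.4146
15 [ 0.4178 -0.1727  0.0176] -0.1747 -0.1708 0.4142
14 [ 0.4168 -0.1237  0.0176] -0.1253 -0.1214 0.4126
16 [ 0.4166 -0.0986  0.0176] -0.1005 -0.0963 0.4123
21 [ 0.4163 -0.0504  0.0176] -0.054 -0.0479 0.4109
9 [ 0.4153 -0.0351  0.0168] -0.0353 -0.0347 0.4101
1 [ 0.4157 -0.0738  0.0196] -0.0738 -0.0738 0.4157
1 [ 0.4155 -0.0703  0.0197] -0.0703 -0.0703 0.4155
1 [ 0.4185 -0.0822  0.0182] -0.0822 -0.0822 0.4185
1 [ 0.4164 -0.0615  0.0207] -0.0615 -0.0615 0.4164
1 [ 0.4182 -0.0576  0.0198] -0.0576 -0.0576 0.4182
1 [ 0.4216 -0.0592  0.021 ] -0.0592 -0.0592 0.4216
1 [ 0.4215 -0.0289  0.0134] -0.0289 -0.0289 0.4215
```

```bash
python3 -m crank '[{"dx":0.015,"dy":0.061,"dz":0.2,"rx":0,"ry":0,"rz":-0.009},{"dx":0.015,"dy":0.061,"dz":0.45,"rx":0,"ry":0,"rz":-0.009},{"dx":0.015,"dy":0.061,"dz":0.65,"rx":0,"ry":0,"rz":-0.009},{"dx":0.015,"dy":0.061,"dz":0.75,"rx":0,"ry":0,"rz":-0.009},{"dx":0.015,"dy":0.061,"dz":0.81,"rx":0,"ry":0,"rz":-0.009},{"dx":0.015,"dy":0.061,"dz":0.81,"rx":0,"ry":0,"rz":-0.009},{"dx":0.015,"dy":0.061,"dz":0.81,"rx":0,"ry":0,"rz":-0.009}]'
python3 -m crank '[{"dx":0,"dy":0,"dz":0,"rx":0,"ry":0,"rz":0},{"dx":0,"dy":0,"dz":0,"rx":0,"ry":0,"rz":0},{"dx":0,"dy":0,"dz":0,"rx":0,"ry":0,"rz":0},{"dx":0,"dy":0,"dz":0,"rx":0,"ry":0,"rz":0},{"dx":0,"dy":0,"dz":0,"rx":0,"ry":0,"rz":0},{"dx":0,"dy":0,"dz":0,"rx":0,"ry":0,"rz":0}]' -1 20
```

```text
t: 7.5
tcp_pos: [0.4308, 0.2014, 0.072]
eef_rot: [180.0, 0.1, -177.7]
ft_force: [0.1, -0.2, -0.3]
width: 0.4
finger_force: 0.0
t: 8.1
tcp_pos: [0.4307, 0.2005, 0.0718]
eef_rot: [-179.9, 0.1, -177.7]
ft_force: [-0.4, -3.2, 7.7]
width: 0.132
finger_force: 25.3
```

```bash
python3 -m crank '[{"dx":-0.025,"dy":0,"dz":-0.004,"rx":0,"ry":-0.02,"rz":0},{"dx":-0.055,"dy":0,"dz":-0.007,"rx":0,"ry":-0.044,"rz":0},{"dx":-0.105,"dy":0,"dz":-0.01,"rx":0,"ry":-0.077,"rz":0},{"dx":-0.16,"dy":0,"dz":-0.011,"rx":0,"ry":-0.111,"rz":0},{"dx":-0.225,"dy":0,"dz":-0.01,"rx":0,"ry":-0.145,"rz":0},{"dx":-0.294,"dy":0,"dz":-0.007,"rx":0,"ry":-0.178,"rz":0},{"dx":-0.37,"dy":0,"dz":0,"rx":0,"ry":-0.2,"rz":0},{"dx":-0.448,"dy":0,"dz":0.006,"rx":0,"ry":-0.222,"rz":0},{"dx":-0.53,"dy":0,"dz":0.017,"rx":0,"ry":-0.222,"rz":0},{"dx":-0.613,"dy":0,"dz":0.029,"rx":0,"ry":-0.222,"rz":0},{"dx":-0.67,"dy":0,"dz":0.038,"rx":0,"ry":-0.222,"rz":0},{"dx":-0.727,"dy":0,"dz":0.047,"rx":0,"ry":-0.222,"rz":0},{"dx":-0.745,"dy":0,"dz":0.048,"rx":0,"ry":-0.222,"rz":0},{"dx":-0.745,"dy":0,"dz":0.048,"rx":0,"ry":-0.222,"rz":0},{"dx":-0.745,"dy":0,"dz":0.048,"rx":0,"ry":-0.222,"rz":0}]'
python3 look.py w4 cover_handle
python3 -c "
from h import *
im,d=viewer.camera('scene'); cv2.imwrite('pics/s4.png',cv2.resize(im[190:320,150:300],(600,520)))"
```

```text
t: 9.6
tcp_pos: [0.5399, 0.2042, 0.0636]
eef_rot: [-179.9, 19.9, -177.6]
ft_force: [-11.6, -6.5, 12.2]
width: 0.133
finger_force: 28.1
{'t': np.float64(9.6), 'joints': array([ -6.6444,  33.0591, -32.3191, 122.8513,  71.609 ,  28.2836,
        -4.5221]), 'tcp_pos': array([0.5399, 0.2042, 0.0636]), 'eef_rot': array([-179.8612,   19.8794, -177.64  ]), 'ft_force': array([-11.5723,  -6.4885,  12.2498]), 'width': np.float64(0.1332), 'finger_force': np.float64(28.0612)}
cover_handle 0.8 [0.1, 228.8, 511.9, 149.7] med [0.554 0.203 0.079] lo [0.528 0.087 0.057] hi [0.562 0.321 0.109]
```

View pics/s4.png

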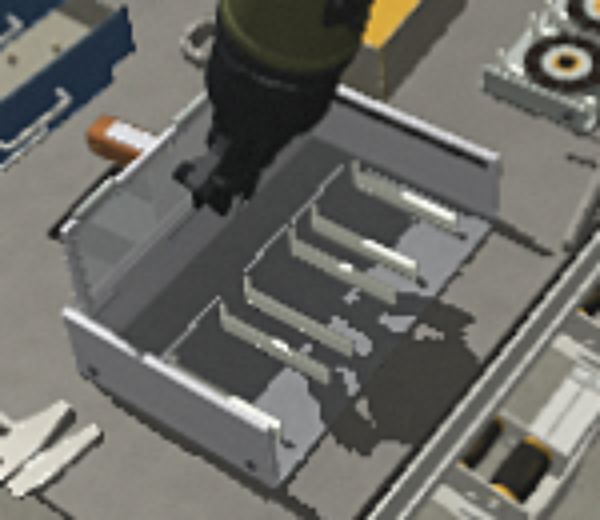

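```bash
python3 -m crank '[{"dx":0,"dy":0,"dz":0,"rx":0,"ry":0,"rz":0},{"dx":0,"dy":0,"dz":0,"rx":0,"ry":0,"rz":0},{"dx":0,"dy":0,"dz":-0.1,"rx":0,"ry":0,"rz":0},{"dx":0,"dy":0,"dz":-0.3,"rx":0,"ry":0,"rz":0},{"dx":0,"dy":0,"dz":-0.6,"rx":0,"ry":0,"rz":0},{"dx":0,"dy":0,"dz":-0.9,"rx":0,"ry":0,"rz":0},{"dx":0,"dy":0,"dz":-1,"rx":0,"ry":0,"rz":0},{"dx":0,"dy":0,"dz":-1,"rx":0,"ry":0,"rz":0}]' -0.2
python3 -m crank '[{"dx":0.3,"dy":0,"dz":-0.3,"rx":0,"ry":0.1,"rz":0},{"dx":0.5,"dy":0,"dz":-0.7,"rx":0,"ry":0.2,"rz":0},{"dx":0.5,"dy":0,"dz":-0.8,"rx":0,"ry":0.222,"rz":0},{"dx":0.5,"dy":0,"dz":-0.8,"rx":0,"ry":0.222,"rz":0},{"dx":0.5,"dy":0,"dz":-0.8,"rx":0,"ry":0.222,"rz":0},{"dx":0.5,"dy":0,"dz":-0.8,"rx":0,"ry":0.222,"rz":0}]'
python3 look.py w5 cover_handle lifter tool_pad
python3 - <<'E'
from h import *
z=np.load('w5.npz');W=z['W'];d=z['d']
m=(d>0)&(W[...,0]>.42)&(W[...,0]<.502)&(W[...,2]>.014)&(W[...,2]<.022)&(W[...,1]>.09)&(W[...,1]<.32)
n,l,st,_=cv2.connectedComponentsWithStats(m.astype(np.uint8))
for i in range(1,n):
    if st[i,4]>40: q=W[l==i];print(st[i,4],q.mean(0).round(4),cv2.minAreaRect((q[:,:2]*1000).astype(np.float32)))
m=(d>0)&(W[...,2]>.1)&(W[...,0]>.5)&(W[...,1]>.08)&(W[...,1]<.33)&(W[...,2]<.2);q=W[m];print('ridge',len(q),q.mean(0),q.max(0))
E
```

```text
t: 10.55
tcp_pos: [0.4913, 0.2051, 0.2076]
eef_rot: [179.9, 20.3, -177.6]
ft_force: [-0.0, -0.3, -0.1]
width: 0.394
finger_force: 0.0
t: 11.15
tcp_pos: [0.3795, 0.1982, 0.2904]
eef_rot: [-179.9, -0.0, -177.7]
ft_force: [-0.1, 1.0, -0.7]
width: 0.404
finger_force: 0.0
{'t': np.float64(11.15), 'joints': array([ 17.1161,  13.7657, -59.981 , 106.9714,  12.9848,  66.6487,
        44.9519]), 'tcp_pos': array([0.3795, 0.1982, 0.2904]), 'eef_rot': array([-1.799491e+02, -3.750000e-02, -1.776766e+02]), 'ft_force': array([-0.0502,  1.0091, -0.7079]), 'width': np.float64(0.4042), 'finger_force': np.float64(0.0)}
cover_handle 0.7 [210.6, 261.3, 85.9, 44.7] med [0.556 0.204 0.097] lo [0.528 0.152 0.059] hi [0.559 0.258 0.129]
136 [0.4664 0.103  0.0173] ((467.3382568359375, 102.70855712890625), (69.16016387939453, 5.431699752807617), 2.2209997177124023)
114 [0.4623 0.1519 0.0174] ((466.8365478515625, 151.38442993164062), (70.05509948730469, 5.052603721618652), 1.1657944917678833)
122 [0.4652 0.177  0.0175] ((465.8185119628906, 176.97445678710938), (70.88951110839844, 3.4821970462799072), 1.6263437271118164)
131 [0.464  0.2255 0.0174] ((465.2390441894531, 225.82293701171875), (73.49597930908203, 5.003750324249268), 2.446406126022339)
121 [0.4613 0.2502 0.0174] ((464.70245361328125, 250.64695739746094), (73.89613342285156, 5.068552494049072), 2.070636510848999)
139 [0.4611 0.2993 0.0171] ((462.8999938964844, 299.6942443847656), (73.90497589111328, 5.516495227813721), 1.9908720254898071)
ridge 1270 [0.55669274 0.20462172 0.11603218] [0.55995137 0.26642795 0.13697634]
```

```bash
python3 -c "
import cv2
im=cv2.imread('pics/w5.png'); cv2.imwrite('pics/w5b.png',im)"
```

```text
(no output)
```

View pics/w5b.png

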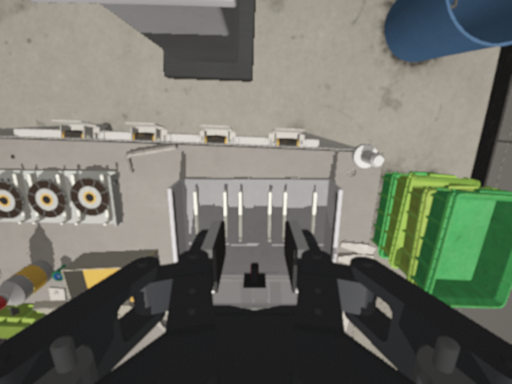

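Run:
```python
from h import *
for n in('scene',):
    d=np.load(n+'0.npy');W=cloud(n,d)
    for x0 in np.arange(.5,1.0,.05):
        r=[]
        for y0 in np.arange(-.3,.5,.1):
            m=(d>0)&(W[...,0]>=x0)&(W[...,0]<x0+.05)&(W[...,1]>=y0)&(W[...,1]<y0+.1)
            r.append((round(float(W[m][:,2].max()),2) if m.sum() else None))
        print(round(x0,2),r)
    m=(d>0)&(W[...,0]>.57)&(W[...,0]<.68)&(W[...,1]>.18)&(W[...,1]<.26)
    for lo,hi in((.004,.012),(.075,.1)):
        q=W[m&(W[...,2]>lo)&(W[...,2]<hi)];print(lo,len(q),cv2.minAreaRect((q[:,:2]*1000).astype(np.float32)),q.mean(0))
```

```text
0.5 [0.02, 0.01, 0.03, 0.09, 0.09, 0.09, 0.09, 0.01]
0.55 [0.1, 0.13, 0.13, 0.13, 0.07, 0.1, 0.06, 0.01]
0.6 [0.12, 0.14, 0.11, 0.11, 0.01, 0.1, 0.01, 0.0]
0.65 [0.11, 0.12, 0.07, 0.07, 0.1, 0.1, 0.1, 0.0]
0.7 [0.44, 0.13, 0.47, 0.48, 0.15, 0.15, 0.15, 0.0]
0.75 [0.42, 0.25, 0.5, 0.5, 0.24, 0.24, 0.24, 0.24]
0.8 [0.37, 0.37, 0.48, 0.47, 0.25, 0.25, 0.25, 0.25]
0.85 [0.37, 0.37, 0.37, 0.0, -0.79, -0.79, 0.08, 0.42]
0.9 [0.37, 0.37, 0.38, None, -0.79, -0.79, 0.04, 0.29]
0.95 [0.37, 0.37, 0.38, None, -0.79, -0.79, 0.0, 0.0]
0.004 244 ((637.8855590820312, 220.0701904296875), (74.37578582763672, 72.76039123535156), 89.8104248046875) [0.63645711 0.2206484  0.00672499]
0.075 202 ((614.0404663085938, 217.7569122314453), (57.865596771240234, 24.04012107849121), 10.546269416809082) [0.60993515 0.22036826 0.08850277]
```

```bash
python3 -m crank '[{"dx":-0.3,"dy":0.03,"dz":-0.1,"rx":0,"ry":0,"rz":0},{"dx":-0.6,"dy":0.03,"dz":-0.1,"rx":0,"ry":0,"rz":0},{"dx":-0.9,"dy":0.05,"dz":-0.1,"rx":0,"ry":0,"rz":0},{"dx":-0.9,"dy":0.05,"dz":-0.1,"rx":0,"ry":0,"rz":0}]' 0.6
python3 -m crank '[{"dx":-0.3,"dy":0,"dz":0,"rx":0,"ry":0,"rz":0},{"dx":-0.56,"dy":0,"dz":0,"rx":0,"ry":0,"rz":0},{"dx":-0.56,"dy":0,"dz":0,"rx":0,"ry":0,"rz":0},{"dx":-0.56,"dy":0,"dz":0,"rx":0,"ry":0,"rz":0},{"dx":-0.56,"dy":0,"dz":0,"rx":0,"ry":0,"rz":0}]'
python3 look.py w6 lifter tool_pad
python3 - <<'E'
from h import *
z=np.load('w6.npz');W=z['W'];d=z['d']
m=(d>0)&(W[...,0]>.57)&(W[...,0]<.70)&(W[...,1]>.15)&(W[...,1]<.28)
for lo,hi in((.0015,.012),(.0045,.012),(.08,.1)):
    mm=(m&(W[...,2]>lo)&(W[...,2]<hi)).astype(np.uint8);n,l,st,_=cv2.connectedComponentsWithStats(mm)
    for i in range(1,n):
        if st[i,4]>40: q=W[l==i];print(lo,hi,len(q),cv2.minAreaRect((q[:,:2]*1000).astype(np.float32)),q.mean(0))
E
```

```text
t: 11.75
tcp_pos: [0.5188, 0.2108, 0.3039]
eef_rot: [179.9, -0.1, -177.9]
ft_force: [-0.1, 1.0, -0.9]
width: 0.799
finger_force: 0.0
t: 12.25
tcp_pos: [0.5965, 0.2162, 0.3065]
eef_rot: [180.0, -0.0, -177.5]
ft_force: [0.3, 0.6, 0.7]
width: 0.801
finger_force: 0.0
{'t': np.float64(12.25), 'joints': array([  6.1768,  33.7885, -52.8485,  76.4531,  26.5242,  82.4568,
        47.2258]), 'tcp_pos': array([0.5965, 0.2162, 0.3065]), 'eef_rot': array([ 1.799949e+02, -4.920000e-02, -1.775404e+02]), 'ft_force': array([0.2725, 0.5804, 0.7224]), 'width': np.float64(0.8009), 'finger_force': np.float64(0.0)}
lifter 0.32 [1.0, 29.9, 104.8, 65.7] med [ 0.479 -0.111  0.005] lo [ 0.411 -0.194  0.002] hi [ 0.503 -0.03   0.024]
tool_pad 0.77 [230.7, 148.6, 46.4, 54.6] med [0.623 0.221 0.003] lo [0.581 0.181 0.001] hi [0.669 0.256 0.005]
0.0015 0.012 1456 ((625.3534545898438, 217.54470825195312), (89.86524200439453, 76.9919204711914), 6.4646759033203125) [0.62291959 0.21827108 0.00330606]
0.0045 0.012 95 ((620.1956176757812, 232.6269073486328), (68.10441589355469, 4.468164920806885), 5.982218265533447) [0.62049232 0.23275306 0.00676909]
0.0045 0.012 49 ((629.6434326171875, 203.00320434570312), (54.13884735107422, 2.546523094177246), 5.514198303222656) [0.62662446 0.20275324 0.00646798]
0.08 0.1 599 ((613.8443603515625, 217.19297790527344), (55.44221878051758, 21.95078468322754), 5.712984085083008) [0.6119802  0.21707784 0.09129284]
0.08 0.1 454 ((699.21533203125, 214.9810791015625), (129.56539916992188, 1.5570273399353027), 89.97997283935547) [0.69939978 0.21554979 0.08959572]
```

View pics/w6.png

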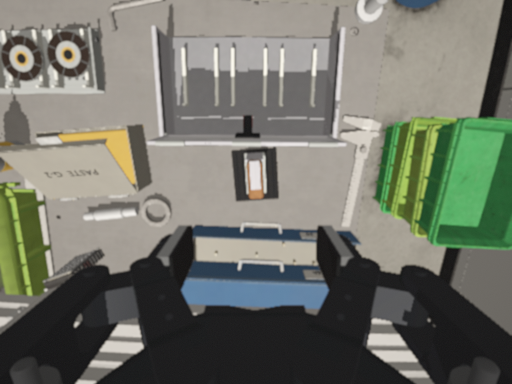

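```bash
python3 -m crank '[{"dx":-0.132,"dy":0.002,"dz":0.3,"rx":0,"ry":0,"rz":-0.036},{"dx":-0.132,"dy":0.002,"dz":0.6,"rx":0,"ry":0,"rz":-0.036},{"dx":-0.132,"dy":0.002,"dz":0.8,"rx":0,"ry":0,"rz":-0.036},{"dx":-0.132,"dy":0.002,"dz":0.8,"rx":0,"ry":0,"rz":-0.036},{"dx":-0.132,"dy":0.002,"dz":0.8,"rx":0,"ry":0,"rz":-0.036},{"dx":-0.132,"dy":0.002,"dz":0.8,"rx":0,"ry":0,"rz":-0.036}]' 0.1 45
```

```text
t: 13.0
tcp_pos: [0.618, 0.2176, 0.1894]
eef_rot: [179.9, 0.2, -174.4]
ft_force: [-0.5, 0.3, 0.5]
width: 0.551
finger_force: 0.0
```

```bash
python3 -m crank '[{"dx":0.01,"dy":0,"dz":0.25,"rx":0,"ry":0,"rz":0},{"dx":0.01,"dy":0,"dz":0.5,"rx":0,"ry":0,"rz":0},{"dx":0.01,"dy":0,"dz":0.7,"rx":0,"ry":0,"rz":0},{"dx":0.01,"dy":0,"dz":0.8,"rx":0,"ry":0,"rz":0},{"dx":0.01,"dy":0,"dz":0.85,"rx":0,"ry":0,"rz":0},{"dx":0.01,"dy":0,"dz":0.85,"rx":0,"ry":0,"rz":0},{"dx":0.01,"dy":0,"dz":0.85,"rx":0,"ry":0,"rz":0}]'
python3 -m crank '[{"dx":0,"dy":0,"dz":0,"rx":0,"ry":0,"rz":0},{"dx":0,"dy":0,"dz":0,"rx":0,"ry":0,"rz":0},{"dx":0,"dy":0,"dz":0,"rx":0,"ry":0,"rz":0},{"dx":0,"dy":0,"dz":0,"rx":0,"ry":0,"rz":0},{"dx":0,"dy":0,"dz":0,"rx":0,"ry":0,"rz":0},{"dx":0,"dy":0,"dz":0,"rx":0,"ry":0,"rz":0}]' -1 45
```

```text
t: 13.7
tcp_pos: [0.6167, 0.2172, 0.061]
eef_rot: [179.9, 0.1, -174.4]
ft_force: [0.6, 0.4, 0.5]
width: 0.547
finger_force: 0.0
t: 14.3
tcp_pos: [0.6164, 0.2172, 0.0606]
eef_rot: [179.9, 0.1, -174.4]
ft_force: [-0.6, 0.1, 5.7]
width: 0.25
finger_force: 45.0
```

```bash
python3 -m crank '[{"dx":0,"dy":0,"dz":-0.1,"rx":0,"ry":0,"rz":0},{"dx":0,"dy":0,"dz":-0.35,"rx":0,"ry":0,"rz":0},{"dx":0,"dy":0,"dz":-0.65,"rx":0,"ry":0,"rz":0},{"dx":0,"dy":0,"dz":-0.95,"rx":0,"ry":0,"rz":0},{"dx":0,"dy":0,"dz":-0.95,"rx":0,"ry":0,"rz":0},{"dx":0,"dy":0,"dz":-0.95,"rx":0,"ry":0,"rz":0}]'
python3 -m crank '[{"dx":0,"dy":0,"dz":-0.3,"rx":0,"ry":0,"rz":0},{"dx":0.25,"dy":-0.2,"dz":-0.4,"rx":0,"ry":0,"rz":0.02},{"dx":0.5,"dy":-0.4,"dz":-0.4,"rx":0,"ry":0,"rz":0.043},{"dx":0.75,"dy":-0.5,"dz":-0.4,"rx":0,"ry":0,"rz":0.043},{"dx":0.86,"dy":-0.585,"dz":-0.4,"rx":0,"ry":0,"rz":0.043},{"dx":0.86,"dy":-0.585,"dz":-0.4,"rx":0,"ry":0,"rz":0.043},{"dx":0.86,"dy":-0.585,"dz":-0.4,"rx":0,"ry":0,"rz":0.043}]'
python3 -m crank '[{"dx":0.15,"dy":-0.3,"dz":0,"rx":0,"ry":0,"rz":0},{"dx":0.3,"dy":-0.6,"dz":0,"rx":0,"ry":0,"rz":0},{"dx":0.442,"dy":-0.955,"dz":0,"rx":0,"ry":0,"rz":0},{"dx":0.442,"dy":-0.955,"dz":0,"rx":0,"ry":0,"rz":0}]'
python3 -m crank '[{"dx":0.15,"dy":-0.3,"dz":0,"rx":0,"ry":0,"rz":0},{"dx":0.3,"dy":-0.6,"dz":0,"rx":0,"ry":0,"rz":0},{"dx":0.442,"dy":-0.955,"dz":0,"rx":0,"ry":0,"rz":0},{"dx":0.442,"dy":-0.955,"dz":0,"rx":0,"ry":0,"rz":0},{"dx":0.442,"dy":-0.955,"dz":0,"rx":0,"ry":0,"rz":0},{"dx":0.442,"dy":-0.955,"dz":0,"rx":0,"ry":0,"rz":0}]'
python3 look.py w7 plate_a lifter
python3 -c "
import cv2
im=cv2.imread('pics/w7.png'); cv2.imwrite('pics/w7b.png',im)"
```

```text
t: 14.9
tcp_pos: [0.616, 0.2165, 0.2034]
eef_rot: [180.0, 0.1, -174.4]
ft_force: [0.5, 0.5, -1.6]
width: 0.251
finger_force: 44.2
t: 15.6
tcp_pos: [0.4958, 0.1156, 0.261]
eef_rot: [-180.0, -0.1, -178.3]
ft_force: [0.8, 0.9, -1.0]
width: 0.252
finger_force: 44.7
t: 16.0
tcp_pos: [0.4325, -0.0348, 0.2604]
eef_rot: [-179.9, -0.2, -178.7]
ft_force: [0.5, 0.0, -0.8]
width: 0.253
finger_force: 44.9
t: 16.6
tcp_pos: [0.3733, -0.1725, 0.2617]
eef_rot: [179.9, 0.0, -178.2]
ft_force: [0.7, 0.9, -1.4]
width: 0.252
finger_force: 44.9
{'t': np.float64(16.6), 'joints': array([ 70.3506,  13.66  , -60.416 , 112.0798,  13.3806,  61.7102,
        96.0485]), 'tcp_pos': array([ 0.3733, -0.1725,  0.2617]), 'eef_rot': array([ 1.799155e+02,  4.990000e-02, -1.781713e+02]), 'ft_force': array([ 0.731 ,  0.8655, -1.3994]), 'width': np.float64(0.2518), 'finger_force': np.float64(44.9487)}
plate_a 0.84 [300.0, 195.0, 43.5, 40.0] med [ 0.447 -0.07   0.023] lo [ 0.418 -0.1    0.019] hi [ 0.478 -0.041  0.024]
plate_a 0.81 [277.8, 198.3, 17.3, 28.7] med [ 0.446 -0.123  0.023] lo [ 0.428 -0.135  0.021] hi [ 0.466 -0.112  0.024]
plate_a 0.78 [201.1, 199.9, 31.5, 34.1] med [ 0.45  -0.229  0.023] lo [ 0.428 -0.249  0.02 ] hi [ 0.477 -0.205  0.025]
lifter 0.65 [228.4, 168.3, 54.3, 138.5] med [ 0.357 -0.173  0.292] lo [ 0.343 -0.185  0.209] hi [ 0.394 -0.162  0.295]
lifter 0.31 [427.4, 280.9, 84.6, 49.2] med [0.557 0.161 0.087] lo [0.527 0.107 0.059] hi [0.56  0.204 0.13 ]
```

View pics/w7.png

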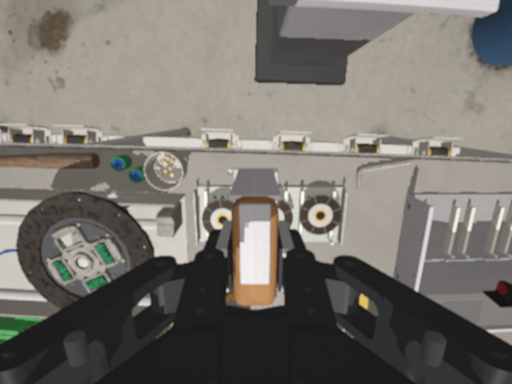

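```bash
python3 -m crank '[{"dx":0.044,"dy":-0.3,"dz":0,"rx":0,"ry":0,"rz":0},{"dx":0.044,"dy":-0.341,"dz":0.3,"rx":0,"ry":0,"rz":0},{"dx":0.044,"dy":-0.341,"dz":0.6,"rx":0,"ry":0,"rz":0},{"dx":0.044,"dy":-0.341,"dz":0.7,"rx":0,"ry":0,"rz":0},{"dx":0.044,"dy":-0.341,"dz":0.7,"rx":0,"ry":0,"rz":0},{"dx":0.044,"dy":-0.341,"dz":0.7,"rx":0,"ry":0,"rz":0}]'; python3 -c "from h import *;print(state())"
```

```text
t: 17.35
tcp_pos: [0.3682, -0.2243, 0.1573]
eef_rot: [180.0, 0.0, -178.1]
ft_force: [1.1, 0.0, -0.7]
width: 0.247
finger_force: 45.0
{'t': np.float64(17.35), 'joints': array([ 66.8644,  23.468 , -53.4092, 119.528 ,  25.1232,  48.7607,
        90.5611]), 'tcp_pos': array([ 0.3682, -0.2243,  0.1573]), 'eef_rot': array([ 1.799827e+02,  4.360000e-02, -1.781236e+02]), 'ft_force': array([ 1.0657,  0.0184, -0.6543]), 'width': np.float64(0.2468), 'finger_force': np.float64(45.0088)}
```

```bash
python3 -m crank '[{"dx":0,"dy":0.004,"dz":0.2,"rx":0,"ry":0,"rz":0},{"dx":0,"dy":0.004,"dz":0.4,"rx":0,"ry":0,"rz":0},{"dx":0,"dy":0.004,"dz":0.55,"rx":0,"ry":0,"rz":0},{"dx":0,"dy":0.004,"dz":0.6,"rx":0,"ry":0,"rz":0},{"dx":0,"dy":0.004,"dz":0.6,"rx":0,"ry":0,"rz":0},{"dx":0,"dy":0.004,"dz":0.6,"rx":0,"ry":0,"rz":0},{"dx":0,"dy":0.004,"dz":0.6,"rx":0,"ry":0,"rz":0}]'; python3 -c "from h import *;print(state()['joints'])
im,d=viewer.camera('side'); cv2.imwrite('pics/sd7.png',cv2.resize(im[180:280,230:360],(780,600)))"
```

```text
t: 18.05
tcp_pos: [0.368, -0.225, 0.068]
eef_rot: [-179.9, 0.1, -178.3]
ft_force: [0.8, -0.7, -1.5]
width: 0.249
finger_force: 45.0
[ 58.7668  30.9183 -44.4569 125.9728  37.0985  36.7068  79.2255]
```

View pics/sd7.png

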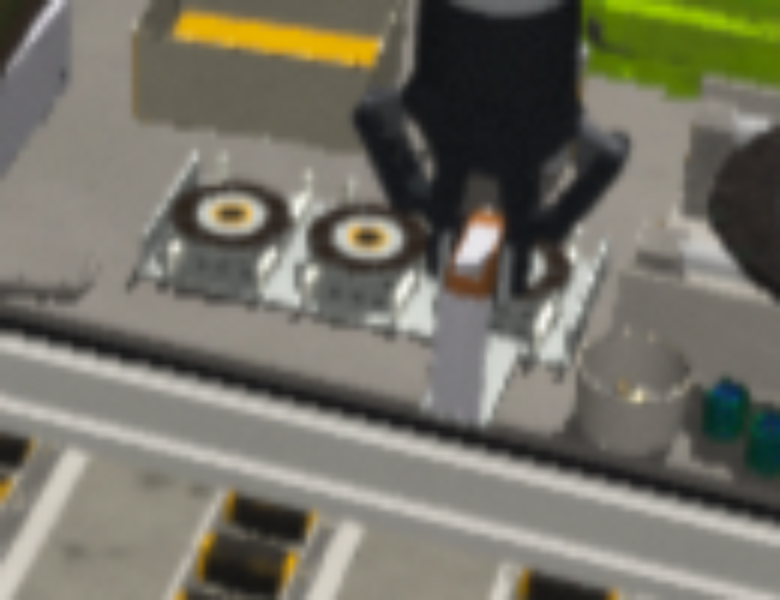

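```bash
python3 -m crank '[{"dx":-0.05,"dy":0.009,"dz":0.005,"rx":0,"ry":0,"rz":0},{"dx":-0.15,"dy":0.009,"dz":0.007,"rx":0,"ry":0,"rz":0},{"dx":-0.25,"dy":0.009,"dz":0.007,"rx":0,"ry":0,"rz":0},{"dx":-0.35,"dy":0.009,"dz":0.007,"rx":0,"ry":0,"rz":0},{"dx":-0.43,"dy":0.009,"dz":0.007,"rx":0,"ry":0,"rz":0},{"dx":-0.5,"dy":0.009,"dz":0.007,"rx":0,"ry":0,"rz":0},{"dx":-0.55,"dy":0.009,"dz":0.007,"rx":0,"ry":0,"rz":0},{"dx":-0.57,"dy":0.009,"dz":0.007,"rx":0,"ry":0,"rz":0},{"dx":-0.58,"dy":0.009,"dz":0.007,"rx":0,"ry":0,"rz":0},{"dx":-0.59,"dy":0.009,"dz":0.007,"rx":0,"ry":0,"rz":0},{"dx":-0.59,"dy":0.009,"dz":0.007,"rx":0,"ry":0,"rz":0},{"dx":-0.59,"dy":0.009,"dz":0.007,"rx":0,"ry":0,"rz":0}]'
```

```text
t: 19.3
tcp_pos: [0.4551, -0.2206, 0.0656]
eef_rot: [-180.0, -0.0, -178.3]
ft_force: [-0.2, -1.1, -1.0]
width: 0.251
finger_force: 45.0
```

```bash
python3 -m crank '[{"dx":-0.007,"dy":0,"dz":0,"rx":0,"ry":0,"rz":0},{"dx":-0.013,"dy":0,"dz":0,"rx":0,"ry":0,"rz":0},{"dx":-0.013,"dy":0,"dz":-0.01,"rx":0,"ry":0,"rz":0},{"dx":-0.013,"dy":0,"dz":-0.03,"rx":0,"ry":0,"rz":0},{"dx":-0.013,"dy":0,"dz":-0.05,"rx":0,"ry":0,"rz":0},{"dx":-0.013,"dy":0,"dz":-0.08,"rx":0,"ry":0,"rz":0},{"dx":-0.013,"dy":0,"dz":-0.14,"rx":0,"ry":0,"rz":0},{"dx":-0.013,"dy":0,"dz":-0.22,"rx":0,"ry":0,"rz":0},{"dx":-0.013,"dy":0,"dz":-0.3,"rx":0,"ry":0,"rz":0},{"dx":-0.013,"dy":0,"dz":-0.4,"rx":0,"ry":0,"rz":0},{"dx":-0.013,"dy":0,"dz":-0.5,"rx":0,"ry":0,"rz":0},{"dx":-0.013,"dy":0,"dz":-0.6,"rx":0,"ry":0,"rz":0},{"dx":-0.013,"dy":0,"dz":-0.66,"rx":0,"ry":0,"rz":0},{"dx":-0.013,"dy":0,"dz":-0.7,"rx":0,"ry":0,"rz":0},{"dx":-0.013,"dy":0,"dz":-0.7,"rx":0,"ry":0,"rz":0},{"dx":-0.013,"dy":0,"dz":-0.7,"rx":0,"ry":0,"rz":0}]'
python3 -c "
from h import *
print(state()['joints'])
im,d=viewer.camera('side'); cv2.imwrite('pics/sd8.png',cv2.resize(im[160:260,230:360],(780,600)))"
```

```text
t: 20.9
tcp_pos: [0.4572, -0.2205, 0.1704]
eef_rot: [180.0, -0.0, -178.3]
ft_force: [0.5, 0.5, -2.0]
width: 0.251
finger_force: 44.8
[ 57.0097  28.6059 -50.7333 108.2256  26.6259  55.8034  85.9521]
```

View pics/sd8.png

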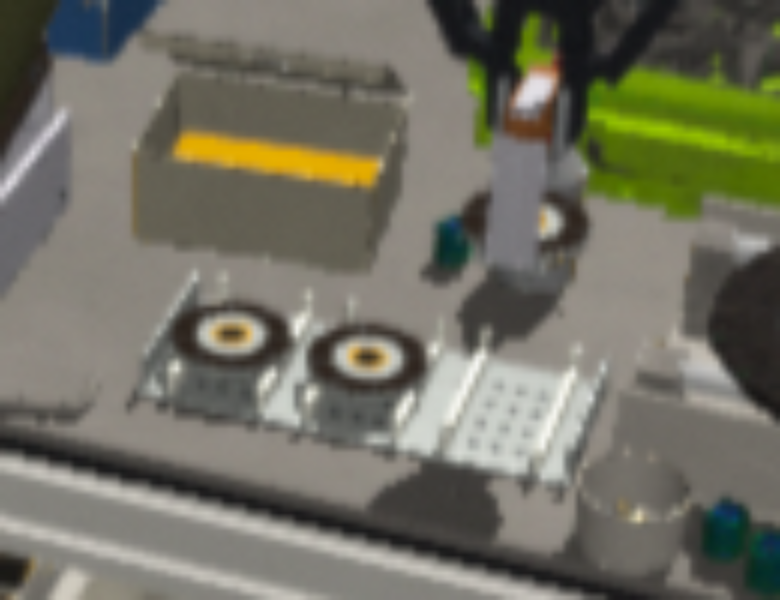

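```bash
python3 -m crank '[{"dx":-0.002,"dy":0.03,"dz":0,"rx":0,"ry":0,"rz":0},{"dx":-0.006,"dy":0.09,"dz":0,"rx":0,"ry":0,"rz":0},{"dx":-0.01,"dy":0.17,"dz":0,"rx":0,"ry":0,"rz":0},{"dx":-0.016,"dy":0.27,"dz":0,"rx":0,"ry":0,"rz":0},{"dx":-0.022,"dy":0.37,"dz":0,"rx":0,"ry":0,"rz":0},{"dx":-0.028,"dy":0.47,"dz":0,"rx":0,"ry":0,"rz":0},{"dx":-0.034,"dy":0.57,"dz":0,"rx":0,"ry":0,"rz":0},{"dx":-0.04,"dy":0.67,"dz":0,"rx":0,"ry":0,"rz":0},{"dx":-0.046,"dy":0.77,"dz":0,"rx":0,"ry":0,"rz":-0.003}]'
python3 -m crank '[{"dx":-0.006,"dy":0.1,"dz":0,"rx":0,"ry":0,"rz":0},{"dx":-0.012,"dy":0.2,"dz":0,"rx":0,"ry":0,"rz":0},{"dx":-0.018,"dy":0.3,"dz":0,"rx":0,"ry":0,"rz":0},{"dx":-0.024,"dy":0.4,"dz":0,"rx":0,"ry":0,"rz":0},{"dx":-0.03,"dy":0.5,"dz":0,"rx":0,"ry":0,"rz":0},{"dx":-0.036,"dy":0.6,"dz":0,"rx":0,"ry":0,"rz":0},{"dx":-0.042,"dy":0.7,"dz":0,"rx":0,"ry":0,"rz":0},{"dx":-0.047,"dy":0.77,"dz":0,"rx":0,"ry":0,"rz":0}]'
python3 -m crank '[{"dx":-0.006,"dy":0.1,"dz":0,"rx":0,"ry":0,"rz":0},{"dx":-0.012,"dy":0.2,"dz":0,"rx":0,"ry":0,"rz":0},{"dx":-0.018,"dy":0.3,"dz":0,"rx":0,"ry":0,"rz":0},{"dx":-0.024,"dy":0.4,"dz":0,"rx":0,"ry":0,"rz":0},{"dx":-0.03,"dy":0.5,"dz":0,"rx":0,"ry":0,"rz":0},{"dx":-0.036,"dy":0.6,"dz":0,"rx":0,"ry":0,"rz":0},{"dx":-0.04,"dy":0.68,"dz":0,"rx":0,"ry":0,"rz":0},{"dx":-0.044,"dy":0.74,"dz":0,"rx":0,"ry":0,"rz":0},{"dx":-0.045,"dy":0.77,"dz":0,"rx":0,"ry":0,"rz":0},{"dx":-0.045,"dy":0.77,"dz":0,"rx":0,"ry":0,"rz":0},{"dx":-0.045,"dy":0.77,"dz":0,"rx":0,"ry":0,"rz":0},{"dx":-0.045,"dy":0.77,"dz":0,"rx":0,"ry":0,"rz":0}]'
```

```text
t: 21.85
tcp_pos: [0.4609, -0.1034, 0.1707]
eef_rot: [-180.0, 0.0, -178.0]
ft_force: [0.0, 0.0, -1.3]
width: 0.253
finger_force: 44.8
t: 22.65
tcp_pos: [0.4638, 0.0126, 0.1708]
eef_rot: [180.0, 0.0, -177.9]
ft_force: [-0.5, 0.2, -2.7]
width: 0.256
finger_force: 44.9
t: 23.85
tcp_pos: [0.4666, 0.1258, 0.1705]
eef_rot: [-180.0, -0.0, -178.0]
ft_force: [0.2, -0.7, -1.6]
width: 0.247
finger_force: 44.9
```

```bash
python3 -m crank '[{"dx":-0.007,"dy":0.01,"dz":0.03,"rx":0,"ry":0,"rz":0},{"dx":-0.007,"dy":0.01,"dz":0.1,"rx":0,"ry":0,"rz":0},{"dx":-0.007,"dy":0.01,"dz":0.2,"rx":0,"ry":0,"rz":0},{"dx":-0.007,"dy":0.01,"dz":0.3,"rx":0,"ry":0,"rz":0},{"dx":-0.007,"dy":0.01,"dz":0.4,"rx":0,"ry":0,"rz":0},{"dx":-0.007,"dy":0.01,"dz":0.5,"rx":0,"ry":0,"rz":0},{"dx":-0.007,"dy":0.01,"dz":0.57,"rx":0,"ry":0,"rz":0},{"dx":-0.007,"dy":0.01,"dz":0.62,"rx":0,"ry":0,"rz":0},{"dx":-0.007,"dy":0.01,"dz":0.64,"rx":0,"ry":0,"rz":0},{"dx":-0.007,"dy":0.01,"dz":0.65,"rx":0,"ry":0,"rz":0},{"dx":-0.007,"dy":0.01,"dz":0.66,"rx":0,"ry":0,"rz":0},{"dx":-0.007,"dy":0.01,"dz":0.67,"rx":0,"ry":0,"rz":0},{"dx":-0.007,"dy":0.01,"dz":0.68,"rx":0,"ry":0,"rz":0},{"dx":-0.007,"dy":0.01,"dz":0.693,"rx":0,"ry":0,"rz":0},{"dx":-0.007,"dy":0.01,"dz":0.693,"rx":0,"ry":0,"rz":0},{"dx":-0.007,"dy":0.01,"dz":0.693,"rx":0,"ry":0,"rz":0},{"dx":-0.007,"dy":0.01,"dz":0.693,"rx":0,"ry":0,"rz":0}]'; python3 -c "from h import *;print(state()['joints'])"
```

```text
t: 25.55
tcp_pos: [0.4676, 0.1281, 0.0668]
eef_rot: [180.0, 0.0, -178.0]
ft_force: [0.1, -0.0, -0.6]
width: 0.245
finger_force: 44.9
[ 10.3171  34.2426 -42.9468 118.3924  35.8138  40.9298  36.1542]
```

```bash
python3 -m crank '[{"dx":0.03,"dy":0,"dz":0,"rx":0,"ry":0,"rz":0},{"dx":0.1,"dy":0,"dz":0,"rx":0,"ry":0,"rz":0},{"dx":0.2,"dy":0,"dz":0,"rx":0,"ry":0,"rz":0},{"dx":0.3,"dy":0,"dz":0,"rx":0,"ry":0,"rz":0},{"dx":0.4,"dy":0,"dz":0,"rx":0,"ry":0,"rz":0},{"dx":0.5,"dy":0,"dz":0,"rx":0,"ry":0,"rz":0},{"dx":0.52,"dy":0,"dz":0,"rx":0,"ry":0,"rz":0},{"dx":0.52,"dy":0,"dz":0,"rx":0,"ry":0,"rz":0},{"dx":0.52,"dy":0,"dz":0,"rx":0,"ry":0,"rz":0},{"dx":0.52,"dy":0,"dz":-0.2,"rx":0,"ry":0,"rz":0},{"dx":0.52,"dy":0,"dz":-0.5,"rx":0,"ry":0,"rz":0},{"dx":0.52,"dy":0,"dz":-0.8,"rx":0,"ry":0,"rz":0},{"dx":0.52,"dy":0,"dz":-1,"rx":0,"ry":0,"rz":0},{"dx":0.52,"dy":0,"dz":-1,"rx":0,"ry":0,"rz":0},{"dx":0.52,"dy":0,"dz":-1,"rx":0,"ry":0,"rz":0}]'
python3 look.py w9
cat > plates.py <<'E'
from h import *
def plates(n,tag=None,z0=.0205,z1=.0275):
    if tag: z=np.load(tag+'.npz');W=z['W'];d=z['d']
    else:
        c=cal(n);im,d=viewer.camera(n);W=cloud(n,d,c)
    m=((d>0)&(W[...,0]>.38)&(W[...,0]<.54)&(W[...,1]>-.29)&(W[...,1]<.33)&(W[...,2]>z0)&(W[...,2]<z1)).astype(np.uint8)
    N,l,st,_=cv2.connectedComponentsWithStats(m)
    for i in range(1,N):
        if st[i,4]>120:
            q=W[l==i];(c,r)=cv2.minEnclosingCircle((q[:,:2]*1000).astype(np.float32));print(n,st[i,4],'mean',q.mean(0).round(4),'circ',np.round(c,1),round(r,1))
E
python3 -c "
from plates import *
plates('wrist','w9'); plates('scene'); plates('side')"
```

```text
t: 27.05
tcp_pos: [0.3903, 0.1249, 0.2169]
eef_rot: [-180.0, 0.1, -178.1]
ft_force: [0.9, -0.3, -1.4]
width: 0.252
finger_force: 45.0
{'t': np.float64(27.05), 'joints': array([ 23.6088,  16.409 , -57.153 , 116.8739,  16.8673,  55.1684,
        49.6701]), 'tcp_pos': array([0.3903, 0.1249, 0.2169]), 'eef_rot': array([-1.799931e+02,  8.590000e-02, -1.780728e+02]), 'ft_force': array([ 0.8519, -0.2906, -1.4476]), 'width': np.float64(0.2521), 'finger_force': np.float64(45.0432)}
wrist 186 mean [ 0.4519 -0.0318  0.0229] circ [453.6 -32.2] 43.3
wrist 1709 mean [ 0.447  -0.0693  0.0228] circ [448.5 -69.4] 33.2
wrist 1656 mean [ 0.4542 -0.1426  0.0228] circ [ 454.3 -143.6] 34.0
wrist 246 mean [0.4689 0.3229 0.0242] circ [473.1 324.5] 65.3
scene 447 mean [ 0.4475 -0.1097  0.0245] circ [ 449.2 -102.5] 77.8
scene 359 mean [0.473  0.1297 0.0241] circ [476.2 128.6] 35.3
side 143 mean [0.4724 0.1306 0.0233] circ [478.4 134.6] 42.2
side 208 mean [ 0.4472 -0.0681  0.0232] circ [453.9 -58.9] 46.8
side 202 mean [ 0.4543 -0.1451  0.0234] circ [ 460.2 -150. ] 42.2
```

```bash
python3 -m crank '[{"dx":-0.05,"dy":-0.2,"dz":0,"rx":0,"ry":0,"rz":0},{"dx":-0.1,"dy":-0.45,"dz":0,"rx":0,"ry":0,"rz":0},{"dx":-0.173,"dy":-0.7,"dz":0,"rx":0,"ry":0,"rz":0},{"dx":-0.173,"dy":-0.807,"dz":0,"rx":0,"ry":0,"rz":0},{"dx":-0.173,"dy":-0.807,"dz":0,"rx":0,"ry":0,"rz":0}]'
python3 -m crank '[{"dx":0.05,"dy":-0.25,"dz":0,"rx":0,"ry":0,"rz":0},{"dx":0.1,"dy":-0.5,"dz":0,"rx":0,"ry":0,"rz":0},{"dx":0.16,"dy":-0.7,"dz":0,"rx":0,"ry":0,"rz":0},{"dx":0.16,"dy":-0.8,"dz":0,"rx":0,"ry":0,"rz":0},{"dx":0.16,"dy":-0.8,"dz":0,"rx":0,"ry":0,"rz":0},{"dx":0.16,"dy":-0.8,"dz":0,"rx":0,"ry":0,"rz":0},{"dx":0.16,"dy":-0.8,"dz":0,"rx":0,"ry":0,"rz":0}]'
```

```text
t: 27.7
tcp_pos: [0.4193, 0.0026, 0.2152]
eef_rot: [180.0, -0.2, -178.2]
ft_force: [-0.4, 0.6, -1.2]
width: 0.255
finger_force: 45.0
t: 28.4
tcp_pos: [0.4002, -0.1137, 0.2166]
eef_rot: [180.0, -0.0, -177.8]
ft_force: [-0.5, 0.3, -1.2]
width: 0.251
finger_force: 45.0
```

```bash
python3 -m crank '[{"dx":0.1,"dy":-0.1,"dz":0,"rx":0,"ry":0,"rz":0.005},{"dx":0.203,"dy":-0.218,"dz":0.1,"rx":0,"ry":0,"rz":0.005},{"dx":0.203,"dy":-0.218,"dz":0.3,"rx":0,"ry":0,"rz":0.005},{"dx":0.203,"dy":-0.218,"dz":0.4,"rx":0,"ry":0,"rz":0.005},{"dx":0.203,"dy":-0.218,"dz":0.4,"rx":0,"ry":0,"rz":0.005},{"dx":0.203,"dy":-0.218,"dz":0.4,"rx":0,"ry":0,"rz":0.005},{"dx":0.203,"dy":-0.218,"dz":0.4,"rx":0,"ry":0,"rz":0.005}]'; python3 -c "from h import *;print(state()['joints'])"
```

```text
t: 29.1
tcp_pos: [0.3716, -0.1487, 0.1576]
eef_rot: [-180.0, 0.1, -178.4]
ft_force: [-0.4, 0.2, -1.2]
width: 0.249
finger_force: 45.0
[ 57.3334  19.8947 -51.5224 123.4829  21.8076  45.8647  83.6339]
```

```bash
python3 -m crank '[{"dx":0.005,"dy":0.008,"dz":0.2,"rx":0,"ry":0,"rz":0},{"dx":0.005,"dy":0.008,"dz":0.4,"rx":0,"ry":0,"rz":0},{"dx":0.005,"dy":0.008,"dz":0.55,"rx":0,"ry":0,"rz":0},{"dx":0.005,"dy":0.008,"dz":0.61,"rx":0,"ry":0,"rz":0},{"dx":0.005,"dy":0.008,"dz":0.61,"rx":0,"ry":0,"rz":0},{"dx":0.005,"dy":0.008,"dz":0.61,"rx":0,"ry":0,"rz":0},{"dx":0.005,"dy":0.008,"dz":0.61,"rx":0,"ry":0,"rz":0}]'; python3 -c "from h import *;print(state()['joints'])"
```

```text
t: 29.8
tcp_pos: [0.3707, -0.1483, 0.0663]
eef_rot: [-179.9, 0.1, -178.5]
ft_force: [-0.3, -0.1, -0.6]
width: 0.25
finger_force: 45.0
[ 47.4477  28.2632 -41.3895 130.4888  35.6502  32.5601  70.0602]
```

```bash
python3 -m crank '[{"dx":-0.04,"dy":0.006,"dz":0,"rx":0,"ry":0,"rz":0},{"dx":-0.12,"dy":0.006,"dz":0,"rx":0,"ry":0,"rz":0},{"dx":-0.22,"dy":0.006,"dz":0,"rx":0,"ry":0,"rz":0},{"dx":-0.32,"dy":0.006,"dz":0,"rx":0,"ry":0,"rz":-0.002},{"dx":-0.4,"dy":0.006,"dz":0,"rx":0,"ry":0,"rz":-0.002},{"dx":-0.46,"dy":0.006,"dz":0,"rx":0,"ry":0,"rz":-0.002},{"dx":-0.5,"dy":0.006,"dz":0,"rx":0,"ry":0,"rz":-0.002},{"dx":-0.52,"dy":0.006,"dz":0,"rx":0,"ry":0,"rz":-0.002},{"dx":-0.53,"dy":0.006,"dz":0,"rx":0,"ry":0,"rz":-0.002},{"dx":-0.54,"dy":0.006,"dz":0,"rx":0,"ry":0,"rz":-0.002},{"dx":-0.545,"dy":0.006,"dz":0,"rx":0,"ry":0,"rz":-0.002},{"dx":-0.545,"dy":0.006,"dz":0,"rx":0,"ry":0,"rz":-0.002},{"dx":-0.545,"dy":0.006,"dz":0,"rx":0,"ry":0,"rz":-0.002}]'
python3 -m crank '[{"dx":0,"dy":0,"dz":-0.01,"rx":0,"ry":0,"rz":0},{"dx":0,"dy":0,"dz":-0.03,"rx":0,"ry":0,"rz":0},{"dx":0,"dy":0,"dz":-0.05,"rx":0,"ry":0,"rz":0},{"dx":0,"dy":0,"dz":-0.08,"rx":0,"ry":0,"rz":0},{"dx":0,"dy":0,"dz":-0.14,"rx":0,"ry":0,"rz":0},{"dx":0,"dy":0,"dz":-0.22,"rx":0,"ry":0,"rz":0},{"dx":0,"dy":0,"dz":-0.3,"rx":0,"ry":0,"rz":0},{"dx":0,"dy":0,"dz":-0.4,"rx":0,"ry":0,"rz":0},{"dx":0,"dy":0,"dz":-0.5,"rx":0,"ry":0,"rz":0},{"dx":0,"dy":0,"dz":-0.6,"rx":0,"ry":0,"rz":0},{"dx":0,"dy":0,"dz":-0.66,"rx":0,"ry":0,"rz":0},{"dx":0,"dy":0,"dz":-0.7,"rx":0,"ry":0,"rz":0},{"dx":0,"dy":0,"dz":-0.7,"rx":0,"ry":0,"rz":0},{"dx":0,"dy":0,"dz":-0.7,"rx":0,"ry":0,"rz":0}]'
python3 -c "
from plates import *
plates('side'); plates('scene',z0=.105,z1=.15); plates('side',z0=.1,z1=.15)"
```

```text
t: 31.1
tcp_pos: [0.4514, -0.145, 0.0652]
eef_rot: [-180.0, -0.0, -178.3]
ft_force: [-0.8, -0.5, -1.0]
width: 0.25
finger_force: 45.0
t: 32.5
tcp_pos: [0.4513, -0.1451, 0.1699]
eef_rot: [180.0, -0.0, -178.3]
ft_force: [0.2, 0.2, -2.8]
width: 0.247
finger_force: 44.9
side 196 mean [ 0.4466 -0.067   0.0235] circ [451.2 -59.6] 46.7
scene 270 mean [ 0.4513 -0.1416  0.1229] circ [ 455.7 -143.7] 37.6
side 211 mean [ 0.4394 -0.1489  0.1261] circ [ 451.9 -147.7] 37.9
```

```bash
python3 -m crank '[{"dx":-0.002,"dy":0.03,"dz":0,"rx":0,"ry":0,"rz":0},{"dx":-0.006,"dy":0.09,"dz":0,"rx":0,"ry":0,"rz":0},{"dx":-0.012,"dy":0.17,"dz":0,"rx":0,"ry":0,"rz":0},{"dx":-0.018,"dy":0.27,"dz":0,"rx":0,"ry":0,"rz":0},{"dx":-0.025,"dy":0.37,"dz":0,"rx":0,"ry":0,"rz":0},{"dx":-0.032,"dy":0.47,"dz":0,"rx":0,"ry":0,"rz":0},{"dx":-0.039,"dy":0.57,"dz":0,"rx":0,"ry":0,"rz":0},{"dx":-0.046,"dy":0.67,"dz":0,"rx":0,"ry":0,"rz":0},{"dx":-0.053,"dy":0.766,"dz":0,"rx":0,"ry":0,"rz":-0.003}]'
python3 -m crank '[{"dx":-0.007,"dy":0.1,"dz":0,"rx":0,"ry":0,"rz":0},{"dx":-0.014,"dy":0.2,"dz":0,"rx":0,"ry":0,"rz":0},{"dx":-0.021,"dy":0.3,"dz":0,"rx":0,"ry":0,"rz":0},{"dx":-0.028,"dy":0.4,"dz":0,"rx":0,"ry":0,"rz":0},{"dx":-0.035,"dy":0.5,"dz":0,"rx":0,"ry":0,"rz":0},{"dx":-0.042,"dy":0.6,"dz":0,"rx":0,"ry":0,"rz":0},{"dx":-0.048,"dy":0.7,"dz":0,"rx":0,"ry":0,"rz":0},{"dx":-0.053,"dy":0.766,"dz":0,"rx":0,"ry":0,"rz":0}]'
python3 -m crank '[{"dx":-0.007,"dy":0.1,"dz":0,"rx":0,"ry":0,"rz":0},{"dx":-0.014,"dy":0.2,"dz":0,"rx":0,"ry":0,"rz":0},{"dx":-0.021,"dy":0.3,"dz":0,"rx":0,"ry":0,"rz":0},{"dx":-0.028,"dy":0.4,"dz":0,"rx":0,"ry":0,"rz":0},{"dx":-0.035,"dy":0.5,"dz":0,"rx":0,"ry":0,"rz":0},{"dx":-0.042,"dy":0.6,"dz":0,"rx":0,"ry":0,"rz":0},{"dx":-0.047,"dy":0.68,"dz":0,"rx":0,"ry":0,"rz":0},{"dx":-0.051,"dy":0.74,"dz":0,"rx":0,"ry":0,"rz":0},{"dx":-0.053,"dy":0.766,"dz":0,"rx":0,"ry":0,"rz":0},{"dx":-0.053,"dy":0.766,"dz":0,"rx":0,"ry":0,"rz":0},{"dx":-0.053,"dy":0.766,"dz":0,"rx":0,"ry":0,"rz":0},{"dx":-0.053,"dy":0.766,"dz":0,"rx":0,"ry":0,"rz":0}]'
```

```text
t: 33.55
tcp_pos: [0.4559, -0.0279, 0.1703]
eef_rot: [180.0, 0.0, -177.9]
ft_force: [0.2, -0.9, -2.5]
width: 0.25
finger_force: 44.9
t: 34.35
tcp_pos: [0.4596, 0.0875, 0.1704]
eef_rot: [180.0, 0.0, -177.9]
ft_force: [0.0, 0.4, -1.8]
width: 0.249
finger_force: 44.9
t: 35.55
tcp_pos: [0.464, 0.1996, 0.1701]
eef_rot: [-180.0, -0.0, -178.0]
ft_force: [-0.0, -0.1, -2.3]
width: 0.252
finger_force: 44.9
```

Lower, withdraw, raise.

```bash
python3 -m crank '[{"dx":-0.007,"dy":0.003,"dz":0.03,"rx":0,"ry":0,"rz":0},{"dx":-0.007,"dy":0.003,"dz":0.1,"rx":0,"ry":0,"rz":0},{"dx":-0.007,"dy":0.003,"dz":0.2,"rx":0,"ry":0,"rz":0},{"dx":-0.007,"dy":0.003,"dz":0.3,"rx":0,"ry":0,"rz":0},{"dx":-0.007,"dy":0.003,"dz":0.4,"rx":0,"ry":0,"rz":0},{"dx":-0.007,"dy":0.003,"dz":0.5,"rx":0,"ry":0,"rz":0},{"dx":-0.007,"dy":0.003,"dz":0.57,"rx":0,"ry":0,"rz":0},{"dx":-0.007,"dy":0.003,"dz":0.62,"rx":0,"ry":0,"rz":0},{"dx":-0.007,"dy":0.003,"dz":0.64,"rx":0,"ry":0,"rz":0},{"dx":-0.007,"dy":0.003,"dz":0.65,"rx":0,"ry":0,"rz":0},{"dx":-0.007,"dy":0.003,"dz":0.66,"rx":0,"ry":0,"rz":0},{"dx":-0.007,"dy":0.003,"dz":0.67,"rx":0,"ry":0,"rz":0},{"dx":-0.007,"dy":0.003,"dz":0.68,"rx":0,"ry":0,"rz":0},{"dx":-0.007,"dy":0.003,"dz":0.69,"rx":0,"ry":0,"rz":0},{"dx":-0.007,"dy":0.003,"dz":0.69,"rx":0,"ry":0,"rz":0},{"dx":-0.007,"dy":0.003,"dz":0.69,"rx":0,"ry":0,"rz":0}]' 
python3 -m crank '[{"dx":0.03,"dy":0,"dz":0,"rx":0,"ry":0,"rz":0},{"dx":0.1,"dy":0,"dz":0,"rx":0,"ry":0,"rz":0},{"dx":0.2,"dy":0,"dz":0,"rx":0,"ry":0,"rz":0},{"dx":0.3,"dy":0,"dz":0,"rx":0,"ry":0,"rz":0},{"dx":0.4,"dy":0,"dz":0,"rx":0,"ry":0,"rz":0},{"dx":0.5,"dy":0,"dz":0,"rx":0,"ry":0,"rz":0},{"dx":0.52,"dy":0,"dz":0,"rx":0,"ry":0,"rz":0},{"dx":0.52,"dy":0,"dz":0,"rx":0,"ry":0,"rz":0},{"dx":0.52,"dy":0,"dz":0,"rx":0,"ry":0,"rz":0},{"dx":0.52,"dy":0,"dz":-0.2,"rx":0,"ry":0,"rz":0},{"dx":0.52,"dy":0,"dz":-0.5,"rx":0,"ry":0,"rz":0},{"dx":0.52,"dy":0,"dz":-0.8,"rx":0,"ry":0,"rz":0},{"dx":0.52,"dy":0,"dz":-1,"rx":0,"ry":0,"rz":0},{"dx":0.52,"dy":0,"dz":-1,"rx":0,"ry":0,"rz":0},{"dx":0.52,"dy":0,"dz":-1,"rx":0,"ry":0,"rz":0}]'
python3 look.py w10
python3 -c "
from plates import *
plates('wrist','w10'); plates('scene'); plates('side')
cv2.imwrite('pics/s10.png',cv2.resize(viewer.camera('scene')[0][150:310,150:350],(800,600)))"
```

```text
t: 37.15
tcp_pos: [0.465, 0.2009, 0.0668]
eef_rot: [180.0, 0.0, -178.0]
ft_force: [-0.3, 0.0, -1.2]
width: 0.249
finger_force: 44.9
t: 38.65
tcp_pos: [0.3877, 0.1977, 0.2168]
eef_rot: [180.0, 0.1, -178.1]
ft_force: [0.1, -0.6, -1.0]
width: 0.247
finger_force: 45.0
{'t': np.float64(38.65), 'joints': array([ 10.2523,  18.2943, -53.2818, 113.7991,  17.6713,  56.2457,
        40.3064]), 'tcp_pos': array([0.3877, 0.1977, 0.2168]), 'eef_rot': array([ 1.799949e+02,  7.740000e-02, -1.780762e+02]), 'ft_force': array([ 0.1245, -0.5871, -1.0086]), 'width': np.float64(0.2474), 'finger_force': np.float64(45.0403)}
wrist 1856 mean [ 0.4479 -0.0653  0.0228] circ [454.  -54.6] 49.4
wrist 122 mean [0.4604 0.0783 0.0241] circ [464.6  76.6] 48.0
wrist 1229 mean [0.4677 0.1243 0.0229] circ [472.5 129.1] 32.6
scene 307 mean [ 0.4487 -0.0648  0.0243] circ [454.4 -57.2] 48.8
scene 283 mean [0.4723 0.1358 0.024 ] circ [474.  129.9] 33.3
scene 408 mean [0.4706 0.2025 0.0235] circ [471.4 201.2] 33.8
side 145 mean [0.4715 0.131  0.0232] circ [474.7 127.6] 37.0
side 210 mean [ 0.4459 -0.0669  0.0234] circ [452.4 -59.2] 47.5
```

View pics/s10.png

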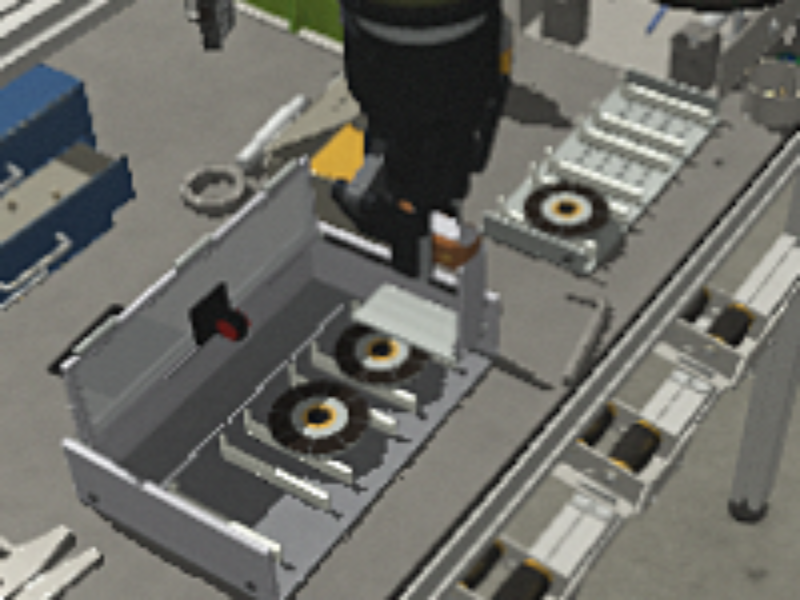

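```bash
python3 -m crank '[{"dx":-0.05,"dy":-0.2,"dz":0,"rx":0,"ry":0,"rz":0},{"dx":-0.1,"dy":-0.45,"dz":0,"rx":0,"ry":0,"rz":0},{"dx":-0.183,"dy":-0.7,"dz":0,"rx":0,"ry":0,"rz":0},{"dx":-0.183,"dy":-0.927,"dz":0,"rx":0,"ry":0,"rz":0},{"dx":-0.183,"dy":-0.927,"dz":0,"rx":0,"ry":0,"rz":0}]'
python3 -m crank '[{"dx":0.05,"dy":-0.25,"dz":0,"rx":0,"ry":0,"rz":0},{"dx":0.1,"dy":-0.5,"dz":0,"rx":0,"ry":0,"rz":0},{"dx":0.16,"dy":-0.7,"dz":0,"rx":0,"ry":0,"rz":0},{"dx":0.16,"dy":-0.85,"dz":0,"rx":0,"ry":0,"rz":0},{"dx":0.16,"dy":-0.85,"dz":0,"rx":0,"ry":0,"rz":0},{"dx":0.16,"dy":-0.85,"dz":0.2,"rx":0,"ry":0,"rz":0},{"dx":0.16,"dy":-0.85,"dz":0.4,"rx":0,"ry":0,"rz":0},{"dx":0.16,"dy":-0.85,"dz":0.4,"rx":0,"ry":0,"rz":0},{"dx":0.16,"dy":-0.85,"dz":0.4,"rx":0,"ry":0,"rz":0}]'; python3 -c "from h import *;print(state()['joints'])"
```

```text
t: 39.35
tcp_pos: [0.4189, 0.0551, 0.2151]
eef_rot: [-179.9, -0.2, -178.4]
ft_force: [-0.4, -0.1, -1.8]
width: 0.252
finger_force: 45.0
t: 40.25
tcp_pos: [0.3997, -0.0667, 0.1568]
eef_rot: [179.9, -0.1, -177.8]
ft_force: [0.1, -0.0, -0.7]
width: 0.252
finger_force: 45.1
[ 42.7978  19.8412 -48.5157 122.798   20.6687  45.7455  73.4105]
```

```bash
python3 -m crank '[{"dx":0.08,"dy":-0.02,"dz":0,"rx":0,"ry":0,"rz":0.006},{"dx":0.193,"dy":-0.039,"dz":0,"rx":0,"ry":0,"rz":0.006},{"dx":0.193,"dy":-0.039,"dz":0,"rx":0,"ry":0,"rz":0.006},{"dx":0.193,"dy":-0.039,"dz":0,"rx":0,"ry":0,"rz":0.006},{"dx":0.193,"dy":-0.039,"dz":0,"rx":0,"ry":0,"rz":0.006}]'; python3 -c "from h import *;print(state()['joints'])"
```

```text
t: 40.75
tcp_pos: [0.372, -0.0751, 0.1574]
eef_rot: [-180.0, 0.1, -178.6]
ft_force: [0.1, -0.4, -1.3]
width: 0.253
finger_force: 45.0
[ 46.2785  17.341  -49.3776 126.1007  19.0876  43.9089  75.6904]
```

Feasible; descend .091.

```bash
python3 -m crank '[{"dx":0.005,"dy":0.009,"dz":0.2,"rx":0,"ry":0,"rz":0},{"dx":0.005,"dy":0.009,"dz":0.4,"rx":0,"ry":0,"rz":0},{"dx":0.005,"dy":0.009,"dz":0.55,"rx":0,"ry":0,"rz":-0.003},{"dx":0.005,"dy":0.009,"dz":0.61,"rx":0,"ry":0,"rz":-0.003},{"dx":0.005,"dy":0.009,"dz":0.61,"rx":0,"ry":0,"rz":-0.003},{"dx":0.005,"dy":0.009,"dz":0.61,"rx":0,"ry":0,"rz":-0.003},{"dx":0.005,"dy":0.009,"dz":0.61,"rx":0,"ry":0,"rz":-0.003}]'; python3 -c "
from h import *;print(state()['joints'])
from plates import *
plates('side');plates('scene')"
```

```text
t: 41.45
tcp_pos: [0.3711, -0.0738, 0.0661]
eef_rot: [-180.0, 0.1, -178.3]
ft_force: [0.1, 1.0, -1.2]
width: 0.252
finger_force: 45.1
[ 35.3242  26.4009 -38.8559 133.3579  34.1553  29.8437  60.793 ]
scene 319 mean [ 0.4483 -0.0639  0.0242] circ [453.4 -57. ] 49.4
scene 355 mean [0.4732 0.1295 0.0239] circ [474.8 127.7] 34.3
scene 411 mean [0.4703 0.2024 0.0235] circ [471.4 200.8] 34.4
```

```bash
python3 -m crank '[{"dx":-0.04,"dy":0,"dz":0,"rx":0,"ry":0,"rz":0},{"dx":-0.12,"dy":0,"dz":0,"rx":0,"ry":0,"rz":0},{"dx":-0.22,"dy":0,"dz":0,"rx":0,"ry":0,"rz":0},{"dx":-0.32,"dy":0,"dz":0,"rx":0,"ry":0,"rz":0},{"dx":-0.4,"dy":0,"dz":0,"rx":0,"ry":0,"rz":0},{"dx":-0.44,"dy":0,"dz":0,"rx":0,"ry":0,"rz":0},{"dx":-0.465,"dy":0,"dz":0,"rx":0,"ry":0,"rz":0},{"dx":-0.48,"dy":0,"dz":0,"rx":0,"ry":0,"rz":0},{"dx":-0.49,"dy":0,"dz":0,"rx":0,"ry":0,"rz":0},{"dx":-0.497,"dy":0,"dz":0,"rx":0,"ry":0,"rz":0},{"dx":-0.497,"dy":0,"dz":0,"rx":0,"ry":0,"rz":0},{"dx":-0.497,"dy":0,"dz":0,"rx":0,"ry":0,"rz":0}]'
python3 -m crank '[{"dx":0,"dy":0,"dz":-0.01,"rx":0,"ry":0,"rz":0},{"dx":0,"dy":0,"dz":-0.03,"rx":0,"ry":0,"rz":0},{"dx":0,"dy":0,"dz":-0.05,"rx":0,"ry":0,"rz":0},{"dx":0,"dy":0,"dz":-0.08,"rx":0,"ry":0,"rz":0},{"dx":0,"dy":0,"dz":-0.14,"rx":0,"ry":0,"rz":0},{"dx":0,"dy":0,"dz":-0.22,"rx":0,"ry":0,"rz":0},{"dx":0,"dy":0,"dz":-0.3,"rx":0,"ry":0,"rz":0},{"dx":0,"dy":0,"dz":-0.4,"rx":0,"ry":0,"rz":0},{"dx":0,"dy":0,"dz":-0.5,"rx":0,"ry":0,"rz":0},{"dx":0,"dy":0,"dz":-0.6,"rx":0,"ry":0,"rz":0},{"dx":0,"dy":0,"dz":-0.66,"rx":0,"ry":0,"rz":0},{"dx":0,"dy":0,"dz":-0.7,"rx":0,"ry":0,"rz":0},{"dx":0,"dy":0,"dz":-0.7,"rx":0,"ry":0,"rz":0},{"dx":0,"dy":0,"dz":-0.7,"rx":0,"ry":0,"rz":0}]'
python3 -c "
from plates import *
plates('side'); plates('scene',z0=.105,z1=.15)"
```

```text
t: 42.75
tcp_pos: [0.4446, -0.0715, 0.0652]
eef_rot: [-180.0, -0.0, -178.3]
ft_force: [-0.9, 0.2, -0.2]
width: 0.252
finger_force: 45.1
t: 44.15
tcp_pos: [0.4445, -0.0716, 0.17]
eef_rot: [-180.0, -0.0, -178.3]
ft_force: [0.1, -0.0, -2.2]
width: 0.249
finger_force: 45.1
scene 323 mean [ 0.4455 -0.0681  0.1239] circ [448.7 -71.5] 37.0
```

```bash
python3 -m crank '[{"dx":-0.003,"dy":0.03,"dz":0,"rx":0,"ry":0,"rz":0},{"dx":-0.008,"dy":0.09,"dz":0,"rx":0,"ry":0,"rz":0},{"dx":-0.014,"dy":0.17,"dz":0,"rx":0,"ry":0,"rz":0},{"dx":-0.022,"dy":0.27,"dz":0,"rx":0,"ry":0,"rz":0},{"dx":-0.03,"dy":0.37,"dz":0,"rx":0,"ry":0,"rz":0},{"dx":-0.038,"dy":0.47,"dz":0,"rx":0,"ry":0,"rz":0},{"dx":-0.046,"dy":0.57,"dz":0,"rx":0,"ry":0,"rz":0},{"dx":-0.054,"dy":0.67,"dz":0,"rx":0,"ry":0,"rz":0},{"dx":-0.062,"dy":0.766,"dz":0,"rx":0,"ry":0,"rz":-0.003}]'
python3 -m crank '[{"dx":-0.008,"dy":0.1,"dz":0,"rx":0,"ry":0,"rz":0},{"dx":-0.016,"dy":0.2,"dz":0,"rx":0,"ry":0,"rz":0},{"dx":-0.024,"dy":0.3,"dz":0,"rx":0,"ry":0,"rz":0},{"dx":-0.032,"dy":0.4,"dz":0,"rx":0,"ry":0,"rz":0},{"dx":-0.04,"dy":0.5,"dz":0,"rx":0,"ry":0,"rz":0},{"dx":-0.048,"dy":0.6,"dz":0,"rx":0,"ry":0,"rz":0},{"dx":-0.056,"dy":0.7,"dz":0,"rx":0,"ry":0,"rz":0},{"dx":-0.062,"dy":0.766,"dz":0,"rx":0,"ry":0,"rz":0}]'
python3 -m crank '[{"dx":-0.008,"dy":0.1,"dz":0,"rx":0,"ry":0,"rz":0},{"dx":-0.016,"dy":0.2,"dz":0,"rx":0,"ry":0,"rz":0},{"dx":-0.024,"dy":0.3,"dz":0,"rx":0,"ry":0,"rz":0},{"dx":-0.032,"dy":0.4,"dz":0,"rx":0,"ry":0,"rz":0},{"dx":-0.04,"dy":0.5,"dz":0,"rx":0,"ry":0,"rz":0},{"dx":-0.048,"dy":0.6,"dz":0,"rx":0,"ry":0,"rz":0},{"dx":-0.055,"dy":0.68,"dz":0,"rx":0,"ry":0,"rz":0},{"dx":-0.06,"dy":0.74,"dz":0,"rx":0,"ry":0,"rz":0},{"dx":-0.062,"dy":0.77,"dz":0,"rx":0,"ry":0,"rz":0},{"dx":-0.062,"dy":0.77,"dz":0,"rx":0,"ry":0,"rz":0},{"dx":-0.062,"dy":0.77,"dz":0,"rx":0,"ry":0,"rz":0},{"dx":-0.062,"dy":0.77,"dz":0,"rx":0,"ry":0,"rz":0}]'
```

```text
t: 45.15
tcp_pos: [0.4504, 0.0457, 0.1703]
eef_rot: [180.0, 0.0, -177.9]
ft_force: [-0.4, 0.3, -2.1]
width: 0.252
finger_force: 45.0
t: 45.95
tcp_pos: [0.4553, 0.1612, 0.1703]
eef_rot: [179.9, 0.0, -177.9]
ft_force: [0.7, 0.6, -2.4]
width: 0.252
finger_force: 45.0
t: 47.15
tcp_pos: [0.4612, 0.2738, 0.1701]
eef_rot: [-180.0, -0.0, -178.0]
ft_force: [0.5, -0.1, -1.1]
width: 0.251
finger_force: 45.0
```

```bash
python3 -m crank '[{"dx":-0.008,"dy":-0.006,"dz":0.03,"rx":0,"ry":0,"rz":0},{"dx":-0.008,"dy":-0.006,"dz":0.1,"rx":0,"ry":0,"rz":0},{"dx":-0.008,"dy":-0.006,"dz":0.2,"rx":0,"ry":0,"rz":0},{"dx":-0.008,"dy":-0.006,"dz":0.3,"rx":0,"ry":0,"rz":0},{"dx":-0.008,"dy":-0.006,"dz":0.4,"rx":0,"ry":0,"rz":0},{"dx":-0.008,"dy":-0.006,"dz":0.5,"rx":0,"ry":0,"rz":0},{"dx":-0.008,"dy":-0.006,"dz":0.57,"rx":0,"ry":0,"rz":0},{"dx":-0.008,"dy":-0.006,"dz":0.62,"rx":0,"ry":0,"rz":0},{"dx":-0.008,"dy":-0.006,"dz":0.64,"rx":0,"ry":0,"rz":0},{"dx":-0.008,"dy":-0.006,"dz":0.65,"rx":0,"ry":0,"rz":0},{"dx":-0.008,"dy":-0.006,"dz":0.66,"rx":0,"ry":0,"rz":0},{"dx":-0.008,"dy":-0.006,"dz":0.67,"rx":0,"ry":0,"rz":0},{"dx":-0.008,"dy":-0.006,"dz":0.68,"rx":0,"ry":0,"rz":0},{"dx":-0.008,"dy":-0.006,"dz":0.69,"rx":0,"ry":0,"rz":0},{"dx":-0.008,"dy":-0.006,"dz":0.69,"rx":0,"ry":0,"rz":0},{"dx":-0.008,"dy":-0.006,"dz":0.69,"rx":0,"ry":0,"rz":0}]' 
python3 -m crank '[{"dx":0.03,"dy":0,"dz":0,"rx":0,"ry":0,"rz":0},{"dx":0.1,"dy":0,"dz":0,"rx":0,"ry":0,"rz":0},{"dx":0.2,"dy":0,"dz":0,"rx":0,"ry":0,"rz":0},{"dx":0.3,"dy":0,"dz":0,"rx":0,"ry":0,"rz":0},{"dx":0.4,"dy":0,"dz":0,"rx":0,"ry":0,"rz":0},{"dx":0.5,"dy":0,"dz":0,"rx":0,"ry":0,"rz":0},{"dx":0.52,"dy":0,"dz":0,"rx":0,"ry":0,"rz":0},{"dx":0.52,"dy":0,"dz":0,"rx":0,"ry":0,"rz":0},{"dx":0.52,"dy":0,"dz":0,"rx":0,"ry":0,"rz":0},{"dx":0.52,"dy":0,"dz":-0.2,"rx":0,"ry":0,"rz":0},{"dx":0.52,"dy":0,"dz":-0.5,"rx":0,"ry":0,"rz":0},{"dx":0.52,"dy":0,"dz":-0.8,"rx":0,"ry":0,"rz":0},{"dx":0.52,"dy":0,"dz":-1,"rx":0,"ry":0,"rz":0},{"dx":0.52,"dy":0,"dz":-1,"rx":0,"ry":0,"rz":0},{"dx":0.52,"dy":0,"dz":-1,"rx":0,"ry":0,"rz":0}]'
python3 look.py w11
python3 -c "
from plates import *
plates('wrist','w11'); plates('scene'); plates('side')"
```

```text
t: 48.75
tcp_pos: [0.4624, 0.2738, 0.0668]
eef_rot: [180.0, 0.0, -178.0]
ft_force: [0.5, 0.3, -0.9]
width: 0.252
finger_force: 45.0
t: 50.25
tcp_pos: [0.3852, 0.2707, 0.217]
eef_rot: [180.0, 0.1, -178.1]
ft_force: [-0.6, 0.3, -1.8]
width: 0.248
finger_force: 45.1
{'t': np.float64(50.25), 'joints': array([ -2.1007,  21.0569, -49.4738, 109.3079,  18.8368,  58.0097,
        32.0903]), 'tcp_pos': array([0.3852, 0.2707, 0.217 ]), 'eef_rot': array([ 1.799794e+02,  7.810000e-02, -1.780749e+02]), 'ft_force': array([-0.5848,  0.2923, -1.8058]), 'width': np.float64(0.2477), 'finger_force': np.float64(45.1288)}
wrist 213 mean [ 0.45   -0.0317  0.0228] circ [453.4 -32.4] 43.3
wrist 195 mean [0.4788 0.0796 0.0239] circ [477.8  78.8] 61.4
wrist 1597 mean [0.4723 0.1296 0.0227] circ [473.4 129.4] 32.8
wrist 1234 mean [0.4653 0.197  0.0229] circ [470.1 201.9] 32.7
scene 205 mean [0.47   0.2167 0.0233] circ [471.4 205.2] 33.0
scene 431 mean [0.4681 0.2748 0.023 ] circ [469.2 275.9] 34.1
side 145 mean [0.4704 0.13   0.0237] circ [471.1 128.9] 34.3
```

```bash
python3 -m crank '[{"dx":0,"dy":0,"dz":-0.25,"rx":0,"ry":0,"rz":0},{"dx":-0.1,"dy":-0.05,"dz":-0.3,"rx":0,"ry":0,"rz":0},{"dx":-0.3,"dy":-0.1,"dz":-0.3,"rx":0,"ry":0,"rz":0},{"dx":-0.5,"dy":-0.15,"dz":-0.3,"rx":0,"ry":0,"rz":0},{"dx":-0.76,"dy":-0.205,"dz":-0.3,"rx":0,"ry":0,"rz":0},{"dx":-0.76,"dy":-0.205,"dz":-0.3,"rx":0,"ry":0,"rz":0}]'
python3 -m crank '[{"dx":-0.2,"dy":-0.05,"dz":0,"rx":0,"ry":0,"rz":-0.02},{"dx":-0.4,"dy":-0.1,"dz":0,"rx":0,"ry":0,"rz":-0.041},{"dx":-0.6,"dy":-0.15,"dz":0,"rx":0,"ry":0,"rz":-0.041},{"dx":-0.79,"dy":-0.205,"dz":0,"rx":0,"ry":0,"rz":-0.041},{"dx":-0.79,"dy":-0.205,"dz":0,"rx":0,"ry":0,"rz":-0.041},{"dx":-0.79,"dy":-0.205,"dz":0,"rx":0,"ry":0,"rz":-0.041},{"dx":-0.79,"dy":-0.205,"dz":0,"rx":0,"ry":0,"rz":-0.041}]'
```

```text
t: 51.0
tcp_pos: [0.5041, 0.2413, 0.2591]
eef_rot: [-179.9, -0.1, -178.4]
ft_force: [-0.9, -0.9, -1.6]
width: 0.251
finger_force: 45.1
t: 51.7
tcp_pos: [0.6176, 0.2186, 0.261]
eef_rot: [180.0, -0.1, -174.2]
ft_force: [-0.2, 0.2, -0.4]
width: 0.249
finger_force: 45.1
```

```bash
python3 -m crank '[{"dx":-0.006,"dy":-0.01,"dz":0.2,"rx":0,"ry":0,"rz":0},{"dx":-0.006,"dy":-0.01,"dz":0.45,"rx":0,"ry":0,"rz":0},{"dx":-0.006,"dy":-0.01,"dz":0.7,"rx":0,"ry":0,"rz":0},{"dx":-0.006,"dy":-0.01,"dz":0.93,"rx":0,"ry":0,"rz":0},{"dx":-0.006,"dy":-0.01,"dz":0.93,"rx":0,"ry":0,"rz":0},{"dx":-0.006,"dy":-0.01,"dz":0.93,"rx":0,"ry":0,"rz":0}]'
python3 -m crank '[{"dx":0,"dy":0,"dz":0.1,"rx":0,"ry":0,"rz":0},{"dx":0,"dy":0,"dz":0.2,"rx":0,"ry":0,"rz":0},{"dx":0,"dy":0,"dz":0.28,"rx":0,"ry":0,"rz":0},{"dx":0,"dy":0,"dz":0.34,"rx":0,"ry":0,"rz":0},{"dx":0,"dy":0,"dz":0.37,"rx":0,"ry":0,"rz":0},{"dx":0,"dy":0,"dz":0.39,"rx":0,"ry":0,"rz":0},{"dx":0,"dy":0,"dz":0.4,"rx":0,"ry":0,"rz":0},{"dx":0,"dy":0,"dz":0.4,"rx":0,"ry":0,"rz":0}]'
```

```text
t: 52.3
tcp_pos: [0.6194, 0.217, 0.123]
eef_rot: [180.0, -0.0, -174.2]
ft_force: [0.3, 0.8, -0.9]
width: 0.25
finger_force: 45.0
t: 53.1
tcp_pos: [0.6201, 0.2164, 0.0623]
eef_rot: [180.0, 0.0, -174.3]
ft_force: [0.9, -0.2, -1.6]
width: 0.247
finger_force: 45.2
```

```bash
python3 -m crank '[{"dx":0,"dy":0,"dz":0.006,"rx":0,"ry":0,"rz":0},{"dx":0,"dy":0,"dz":0.012,"rx":0,"ry":0,"rz":0},{"dx":0,"dy":0,"dz":0.012,"rx":0,"ry":0,"rz":0},{"dx":0,"dy":0,"dz":0.012,"rx":0,"ry":0,"rz":0}]'
python3 -m crank '[{"dx":0,"dy":0,"dz":0,"rx":0,"ry":0,"rz":0},{"dx":0,"dy":0,"dz":0,"rx":0,"ry":0,"rz":0},{"dx":0,"dy":0,"dz":0,"rx":0,"ry":0,"rz":0},{"dx":0,"dy":0,"dz":0,"rx":0,"ry":0,"rz":0},{"dx":0,"dy":0,"dz":-0.1,"rx":0,"ry":0,"rz":0},{"dx":0,"dy":0,"dz":-0.3,"rx":0,"ry":0,"rz":0},{"dx":0,"dy":0,"dz":-0.6,"rx":0,"ry":0,"rz":0},{"dx":0,"dy":0,"dz":-0.9,"rx":0,"ry":0,"rz":0},{"dx":0,"dy":0,"dz":-1,"rx":0,"ry":0,"rz":0},{"dx":0,"dy":0,"dz":-1,"rx":0,"ry":0,"rz":0}]' 0.1
python3 -m crank '[{"dx":0,"dy":0,"dz":-0.3,"rx":0,"ry":0,"rz":0},{"dx":0,"dy":0,"dz":-0.5,"rx":0,"ry":0,"rz":0},{"dx":0,"dy":0,"dz":-0.5,"rx":0,"ry":0,"rz":0},{"dx":0,"dy":0,"dz":-0.5,"rx":0,"ry":0,"rz":0}]'
python3 look.py w12 tool_pad
python3 - <<'E'
from h import *
z=np.load('w12.npz');W=z['W'];d=z['d']
m=(d>0)&(W[...,0]>.57)&(W[...,0]<.69)&(W[...,1]>.15)&(W[...,1]<.28)
for lo,hi in((.0015,.012),(.08,.1)):
    mm=(m&(W[...,2]>lo)&(W[...,2]<hi)).astype(np.uint8);n,l,st,_=cv2.connectedComponentsWithStats(mm)
    for i in range(1,n):
        if st[i,4]>40: q=W[l==i];print(lo,hi,len(q),cv2.minAreaRect((q[:,:2]*1000).astype(np.float32)),q.mean(0))
E
```

```text
t: 53.5
tcp_pos: [0.6201, 0.2164, 0.0606]
eef_rot: [180.0, 0.0, -174.3]
ft_force: [-0.9, -0.9, 0.0]
width: 0.253
finger_force: 45.2
t: 54.5
tcp_pos: [0.621, 0.2175, 0.2146]
eef_rot: [179.9, 0.3, -174.3]
ft_force: [0.5, 0.9, -0.8]
width: 0.553
finger_force: 0.0
t: 54.9
tcp_pos: [0.6197, 0.2161, 0.2849]
eef_rot: [-180.0, -0.0, -174.3]
ft_force: [0.4, 0.3, 0.1]
width: 0.551
finger_force: 0.0
{'t': np.float64(54.9), 'joints': array([  2.9595,  34.9545, -46.2311,  75.113 ,  24.8454,  80.1042,
        53.5485]), 'tcp_pos': array([0.6197, 0.2161, 0.2849]), 'eef_rot': array([-1.799720e+02, -2.230000e-02, -1.742955e+02]), 'ft_force': array([0.4043, 0.317 , 0.1008]), 'width': np.float64(0.5508), 'finger_force': np.float64(0.0)}
tool_pad 0.63 [232.1, 134.7, 47.4, 58.4] med [0.619 0.221 0.003] lo [0.581 0.178 0.001] hi [0.669 0.257 0.004]
0.0015 0.012 1681 ((625.0729370117188, 218.23403930664062), (88.49397277832031, 76.37193298339844), 5.888338088989258) [0.6220496  0.21810323 0.00328356]
0.08 0.1 698 ((616.7479858398438, 216.65213012695312), (54.20721435546875, 22.033945083618164), 5.340845584869385) [0.61612159 0.21606414 0.09140652]
```

```bash
python3 -m crank '[{"dx":0.25,"dy":0.012,"dz":0,"rx":0,"ry":0,"rz":0.02},{"dx":0.55,"dy":0.012,"dz":0,"rx":0,"ry":0,"rz":0.037},{"dx":0.857,"dy":0.012,"dz":0,"rx":0,"ry":0,"rz":0.037},{"dx":0.857,"dy":0.012,"dz":0,"rx":0,"ry":0,"rz":0.037},{"dx":0.857,"dy":0.012,"dz":0,"rx":0,"ry":0,"rz":0.037},{"dx":0.857,"dy":0.012,"dz":0,"rx":0,"ry":0,"rz":0.037}]' -0.2 20
python3 -m crank '[{"dx":0,"dy":0,"dz":0.15,"rx":0,"ry":-0.08,"rz":0},{"dx":0,"dy":0,"dz":0.3,"rx":0,"ry":-0.16,"rz":0},{"dx":0,"dy":0,"dz":0.515,"rx":0,"ry":-0.222,"rz":0},{"dx":0,"dy":0,"dz":0.515,"rx":0,"ry":-0.222,"rz":0},{"dx":0,"dy":0,"dz":0.515,"rx":0,"ry":-0.222,"rz":0},{"dx":0,"dy":0,"dz":0.515,"rx":0,"ry":-0.222,"rz":0}]'
python3 look.py w13 cover_handle
```

```text
t: 55.6
tcp_pos: [0.4929, 0.2048, 0.2848]
eef_rot: [180.0, -0.0, -177.7]
ft_force: [-0.0, -1.2, -0.0]
width: 0.403
finger_force: 0.0
t: 56.2
tcp_pos: [0.4943, 0.2065, 0.2096]
eef_rot: [179.9, 20.0, -177.7]
ft_force: [1.5, 0.3, 0.6]
width: 0.396
finger_force: 0.0
{'t': np.float64(56.2), 'joints': array([  0.7459,  17.0875, -41.9213, 118.1197,  38.6126,  38.4218,
        25.4648]), 'tcp_pos': array([0.4943, 0.2065, 0.2096]), 'eef_rot': array([ 179.872 ,   20.0342, -177.7415]), 'ft_force': array([1.5191, 0.2698, 0.5998]), 'width': np.float64(0.3958), 'finger_force': np.float64(0.0)}
cover_handle 0.98 [126.9, 161.7, 245.0, 66.5] med [0.556 0.204 0.098] lo [0.538 0.09  0.058] hi [0.561 0.319 0.132]
```

```bash
python3 -m crank '[{"dx":0.047,"dy":-0.02,"dz":0.15,"rx":0,"ry":0,"rz":0},{"dx":0.047,"dy":-0.02,"dz":0.35,"rx":0,"ry":0,"rz":0},{"dx":0.047,"dy":-0.02,"dz":0.55,"rx":0,"ry":0,"rz":0},{"dx":0.047,"dy":-0.02,"dz":0.75,"rx":0,"ry":0,"rz":0},{"dx":0.047,"dy":-0.02,"dz":0.9,"rx":0,"ry":0,"rz":0},{"dx":0.047,"dy":-0.02,"dz":1,"rx":0,"ry":0,"rz":0},{"dx":0.047,"dy":-0.02,"dz":1,"rx":0,"ry":0,"rz":0},{"dx":0.047,"dy":-0.02,"dz":1,"rx":0,"ry":0,"rz":0}]'
python3 -m crank '[{"dx":0,"dy":0,"dz":0,"rx":0,"ry":0,"rz":0},{"dx":0,"dy":0,"dz":0,"rx":0,"ry":0,"rz":0},{"dx":0,"dy":0,"dz":0,"rx":0,"ry":0,"rz":0},{"dx":0,"dy":0,"dz":0,"rx":0,"ry":0,"rz":0},{"dx":0,"dy":0,"dz":0,"rx":0,"ry":0,"rz":0}]' -1 20
```

```text
t: 57.1
tcp_pos: [0.5377, 0.2044, 0.0652]
eef_rot: [180.0, 20.0, -177.7]
ft_force: [0.3, 1.1, 0.8]
width: 0.403
finger_force: 0.0
t: 57.6
tcp_pos: [0.5376, 0.2041, 0.0659]
eef_rot: [180.0, 20.1, -177.7]
ft_force: [0.4, -2.2, 6.7]
width: 0.131
finger_force: 25.7
```

```bash
python3 -m crank '[{"dx":0.03,"dy":0,"dz":-0.017,"rx":0,"ry":0,"rz":0},{"dx":0.065,"dy":0,"dz":-0.037,"rx":0,"ry":0,"rz":0},{"dx":0.101,"dy":0,"dz":-0.057,"rx":0,"ry":0,"rz":0},{"dx":0.175,"dy":0,"dz":-0.095,"rx":0,"ry":0,"rz":0},{"dx":0.248,"dy":0,"dz":-0.134,"rx":0,"ry":0,"rz":0},{"dx":0.318,"dy":0,"dz":-0.167,"rx":0,"ry":0.022,"rz":0},{"dx":0.388,"dy":0,"dz":-0.199,"rx":0,"ry":0.044,"rz":0},{"dx":0.45,"dy":0,"dz":-0.224,"rx":0,"ry":0.077,"rz":0},{"dx":0.513,"dy":0,"dz":-0.248,"rx":0,"ry":0.111,"rz":0},{"dx":0.563,"dy":0,"dz":-0.265,"rx":0,"ry":0.145,"rz":0},{"dx":0.613,"dy":0,"dz":-0.28,"rx":0,"ry":0.178,"rz":0},{"dx":0.64,"dy":0,"dz":-0.287,"rx":0,"ry":0.2,"rz":0},{"dx":0.667,"dy":0,"dz":-0.292,"rx":0,"ry":0.222,"rz":0},{"dx":0.68,"dy":0,"dz":-0.292,"rx":0,"ry":0.222,"rz":0},{"dx":0.68,"dy":0,"dz":-0.292,"rx":0,"ry":0.222,"rz":0}]'
```

```text
t: 59.1
tcp_pos: [0.4294, 0.2004, 0.0721]
eef_rot: [179.9, 0.4, -177.7]
ft_force: [12.4, -1.0, 4.6]
width: 0.132
finger_force: 25.4
```

```bash
python3 -m crank '[{"dx":-0.008,"dy":0,"dz":0,"rx":0,"ry":0,"rz":0},{"dx":-0.008,"dy":0,"dz":0,"rx":0,"ry":0,"rz":0}]'
python3 -m crank '[{"dx":0,"dy":0,"dz":0,"rx":0,"ry":0,"rz":0},{"dx":0,"dy":0,"dz":0,"rx":0,"ry":0,"rz":0},{"dx":0,"dy":0,"dz":0,"rx":0,"ry":0,"rz":0},{"dx":0,"dy":0,"dz":-0.1,"rx":0,"ry":0,"rz":0},{"dx":0,"dy":0,"dz":-0.4,"rx":0,"ry":0,"rz":0},{"dx":0,"dy":0,"dz":-0.7,"rx":0,"ry":0,"rz":0},{"dx":0,"dy":0,"dz":-1,"rx":0,"ry":0,"rz":0},{"dx":0,"dy":0,"dz":-1,"rx":0,"ry":0,"rz":0}]' -0.2
python3 -m crank '[{"dx":-0.3,"dy":0,"dz":-0.3,"rx":0,"ry":0,"rz":0},{"dx":-0.6,"dy":0,"dz":-0.6,"rx":0,"ry":0,"rz":0},{"dx":-0.9,"dy":0,"dz":-0.8,"rx":0,"ry":0,"rz":0},{"dx":-0.9,"dy":0,"dz":-0.8,"rx":0,"ry":0,"rz":0},{"dx":-0.9,"dy":0,"dz":-0.8,"rx":0,"ry":0,"rz":0}]' 0.8
python3 look.py w14 lifter tool_pad
python3 - <<'E'
from h import *
z=np.load('w14.npz');W=z['W'];d=z['d']
m=(d>0)&(W[...,0]>.57)&(W[...,0]<.69)&(W[...,1]>.12)&(W[...,1]<.3)
for lo,hi,mk in((.0015,.012,m),(.08,.1,m),(.084,.12,(d>0)&(W[...,0]>.40)&(W[...,0]<.54)&(W[...,1]>.08)&(W[...,1]<.32))):
    mm=(mk&(W[...,2]>lo)&(W[...,2]<hi)).astype(np.uint8);n,l,st,_=cv2.connectedComponentsWithStats(mm)
    for i in range(1,n):
        if st[i,4]>40: q=W[l==i];print(lo,hi,len(q),cv2.minAreaRect((q[:,:2]*1000).astype(np.float32)),q.mean(0))
im,_=viewer.camera('scene'); cv2.imwrite('pics/fin.png',np.hstack([z['im'][:,100:400],cv2.resize(im[130:330,150:360],(403,384))]))
E
```

```text
t: 59.3
tcp_pos: [0.4295, 0.2004, 0.0721]
eef_rot: [179.9, 0.3, -177.7]
ft_force: [8.6, -0.3, 7.3]
width: 0.136
finger_force: 25.8
t: 60.1
tcp_pos: [0.4283, 0.2018, 0.2257]
eef_rot: [179.8, 0.4, -177.6]
ft_force: [1.3, -0.1, -0.1]
width: 0.398
finger_force: 0.0
t: 60.6
tcp_pos: [0.5649, 0.2052, 0.3414]
eef_rot: [179.9, 0.1, -177.8]
ft_force: [0.2, 0.3, -0.4]
width: 0.898
finger_force: 0.0
{'t': np.float64(60.6), 'joints': array([  7.8125,  29.0651, -52.4747,  78.0261,  22.7882,  83.6628,
        48.7312]), 'tcp_pos': array([0.5649, 0.2052, 0.3414]), 'eef_rot': array([ 1.799038e+02,  8.810000e-02, -1.777853e+02]), 'ft_force': array([ 0.2008,  0.2596, -0.3623]), 'width': np.float64(0.8977), 'finger_force': np.float64(0.0)}
lifter 0.95 [249.5, 169.7, 20.6, 44.6] med [0.61  0.215 0.09 ] lo [0.589 0.2   0.005] hi [0.653 0.234 0.094]
tool_pad 0.57 [235.9, 165.5, 44.5, 47.6] med [0.618 0.218 0.003] lo [0.581 0.18  0.001] hi [0.667 0.255 0.005]
0.0015 0.012 1195 ((625.3500366210938, 218.1094207763672), (89.78357696533203, 75.63273620605469), 6.651480674743652) [0.62161441 0.21762375 0.0033507 ]
0.08 0.1 486 ((616.9696655273438, 216.61032104492188), (54.48948669433594, 22.4693660736084), 5.2798686027526855) [0.61542875 0.21627326 0.0910865 ]
0.084 0.12 158 ((431.89337158203125, 199.846923828125), (20.820112228393555, 12.480371475219727), 2.0148138999938965) [0.43250206 0.19978962 0.09032126]
0.084 0.12 3002 ((492.3453063964844, 201.18731689453125), (31.1562442779541, 236.6690216064453), 2.2867701053619385) [0.49224602 0.20125176 0.08763869]
```

View pics/fin.png

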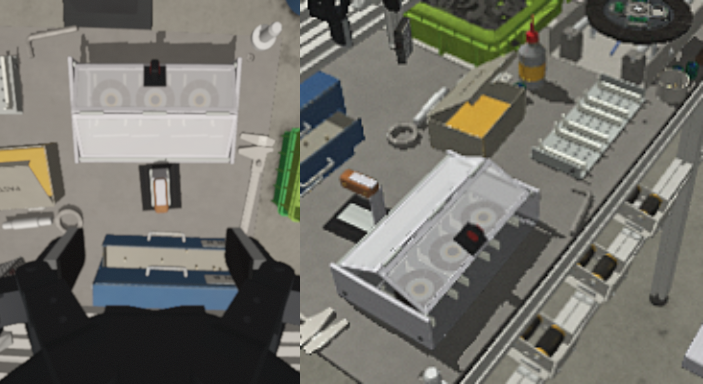

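```bash
python3 -c "
from plant import finish_job
print(finish_job())"
```

```text
the job is handed in; nothing more can be done
None
```

The job is handed in: all three plates lie flat within about 2 mm of the middle of their own store lanes, the lifter stands on its pad, the cover is fully closed, and nothing else on the bench looks disturbed.

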